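Close the drilling jig over the dark plinth

TASK

Load the dark plinth into the drilling jig, sitting flat on the jig's board inside the red corner stops, as you find it right way up. Then lower the drill plate, grip upwards, gently and level over both pins until it is fully home on the two shoulder blocks, without dropping or forcing it, and let go. It may go on either way round; leave the pale plinth and the other things on the bench where they are.

Things in the scene. Friction and masses are not known exactly. Their poses are not given: they have to be found in the camera images.
- jig: Drilling jig, fixed to the bench: plywood board 110 (x) x 200 (y) x 18 mm; origin at the centre of its underside, z up. On it stand two grey shoulder blocks, 64 (x) x 40 (y) x 34 mm tall, centred at y = +64 and -64 mm (tops 52 mm above the bench, inner faces at y = +-44 mm), each with a steel pin rising from its middle. Between the blocks is the nest for the plinth.
- pin_a (a point): Tip of the pin at the jig's +y end (jig frame 0, +64, 76 mm). Each locating pin is 12 mm in diameter and rises 24 mm above its shoulder block: straight for 14 mm, then a bullet nose narrowing to 5 mm at the tip.
- pin_b (a point): Tip of the pin at the jig's -y end (jig frame 0, -64, 76 mm).
- nest (a point): Centre of the nest floor, the board's top (jig frame 0, 0, 18 mm). The nest is 88 mm in y between the blocks and 58 mm in x between four red corner stops (8 mm thick in x, 12 mm tall, at jig |x| 29 to 37, |y| 24 to 44 mm); both x sides are open for fingers between the stops, 48 mm wide.
- plate: Drill plate, about 0.3 kg, loose, flat on the bench: aluminium, 64 (x) x 170 (y) x 8 mm, with a blue grip bar on its middle, 18 mm thick (x), 40 mm long (y), top 44 mm above the underside. Origin at the centre of its underside, z up; balanced. Two holes fit either pin. Fully home, its underside rests on the shoulder blocks, 52 mm above the bench, 4 mm clear of a plinth lying flat.
- hole_a (a point): Centre of the plate's +y hole at the underside (plate frame 0, +64, 0 mm). Both are round through holes, 14 mm diameter.
- hole_b (a point): Centre of the plate's -y hole at the underside (plate frame 0, -64, 0 mm).
- dark_plinth: Dark walnut statuette plinth, about 0.09 kg, loose: 50 (x) x 80 (y) x 22 mm with a step of 42 x 72 x 8 mm on top, 30 mm tall in all. Origin at the centre of its underside, z up; it starts flat on the bench. Its 80 mm length goes along the jig's y; either way round.
- pale_plinth: Pale limewood plinth of the same shape and size as the dark one; stays where it is.
- wax_jar: Amber glass jar with a brass cap, 60 mm diameter, 55 mm tall; origin at the centre of its underside; stays where it is.
- mallet: Wooden mallet, 240 mm long, lying on the bench; stays where it is.
- brush: Bench brush, 170 mm long, lying on the bench near the robot; stays where it is.
Things that resemble listed ones, but are neither listed nor needed, are in the scene too. There is more than one size of the plate; the job needs the middle-sized.

How it is judged:
By the outcome, as a careful person would: the job done as asked, in the order asked, and still so for the second after the job is handed in, with the robot touching nothing.
It also fails if it takes over 64 s, if anything falls off the work surface, if the arm or the gripper's body presses on something with over 40 N, if the wrist force passes 120 N, or if a joint passes its speed limit or range.

ROBOT

A 7-joint arm with a two-finger parallel gripper is mounted at the origin on the work surface. World frame = base frame: x ahead of the robot, y to its left, z up, the work surface at z = 0. Lengths are in m, angles in rad, forces in N, time in s.
With the tool pointing down it reaches from about 0.425 to 0.925 m from the base axis. Payload 6.8 kg.
Tool frame: the origin (TCP) lies at the centre of the arm's flange, where the gripper is bolted on; the fingertips stand 173 mm ahead of it and the grasp point (between the pads) lies 155 mm ahead of it (r.hold_point_z is the distance from the TCP to the grasp point, in m); z points along the fingers, x is the direction in which the jaws open and shut, and the axes are right-handed (so a half turn about z gives the same grasp; the last joint's range is limited). The gripper opens to 85 mm and grips with 20 to 120 N. Pads are 22 mm wide; open, the fingers measure 114 mm over their backs; the gripper's body (76 mm by 85 mm) begins 54 mm behind the grasp point. The pads swing forward as they close: fully open they stand 13 mm farther back than shut.
Start: joints at [-1.265, 0.477, 0.022, 1.555, -0.011, 1.109, -0.083], TCP at [0.271, 0.618, 0.405] pointing down, gripper open.
Joint ranges: [-2.96, 2.96], [-0.34, 2.1], [-1.41, 1.46], [0.24, 2.44], [-1.37, 4.51], [0.17, 1.92], [-2.96, 2.96]. Speed limits (rad/s): [2.39, 2.39, 3.14, 3.14, 3.14, 3.14, 3.14].

INTERFACE

Orientations are given as a rotation vector (axis times angle).
In Python, from bench import r gives the robot as it stands.
- The arm moves only by the tool apply_moves, never from a script. Its arguments are lists of equal length, an entry for each row: "dp": the shift along the tool's x, y, z scaled (see below), a list of three; "twist": the turn, a rotation vector about the tool's x, y, z scaled (see below), a list of three; "jaw": the closure in counts, from 0 (fully open) to 255 (shut). In form: {"dp": [[x, y, z], ...], "twist": [[rx, ry, rz], ...], "jaw": [jaw, ...]}. A call has 1 to 20 rows; each row shifts and turns the pose as measured when the row begins, along the tool's axes as they then stand; what a row does not reach is not made up. The controller multiplies each number of a shift by 12 cm and each number of a turn by 120 degrees. A row lasts 1/10 s, in which the tool goes at most 50 mm and 8.59 degrees, less where a joint would pass 70% of its speed; a pose out of reach is approached as far as the arm can. A call with a number of a shift or a turn outside -1 to 1 is refused whole. A call with a gripper value outside its range is refused whole. The fingers move at their own pace and stop on an object; "grip_force" is the grip in N (left out, the last holds). Time passes only in rows, so rows that do not move let the fingers close. It gives the time, the measured TCP pose, the force and the opening at its end, in the units of the state.
- r.get_obs(): the state, without advancing time (a new reading comes with each control period).
- r.grab_frame(name): name is "scene" or "top" or "wrist"; returns a dict with "color" (480x640x3 uint8, red, green, blue), "z_map" (480x640 float32, m along the optical axis (not along the pixel's ray), 0 where there is no reading), "intrinsics" (3x3 intrinsics, pixels), "R" (3x3) and "t" (3): a world point X has camera coordinates R X + t; the wrist camera has in their place "hand_eye" (4x4, takes a point from camera to tool coordinates, whose origin is the TCP and whose axes are the tool frame's). Camera axes: x right, y down, z forward; pixel columns grow to the right and rows downward; lengths in m; the calibration is good to about 2 mm. A picture is of the moment at which its call begins: read the wrist's pose just before it.
- r.hand_in(): hands the job in, once; it reports no verdict.
The state is a dict: "clock": time; "joints": joint angles; "qvel": joint speeds; "tau": joint torques, N m; "tcp_pos": TCP position; "orientation": TCP orientation; "contact_force": force on the tool from outside, world axes, zero at the start; "moment": the same for the moment, N m; "grip_width": finger opening in m.
Only numpy, scipy, OpenCV 4.12 (cv2) and the standard library are available. Lean on these libraries where they do the work, as an engineer would, in place of code of your own. Each camera call takes 0.05 s, during which the arm holds its last target.

## Working session

There is one attempt and no reset: what is moved stays moved. The work goes in short steps, Python scripts to look and compute and a tool call to move; the robot and the scene stay as the last step left them, time stands still between calls to the robot, and variables do not carry over. Pictures are saved under pics/ and viewed, and the job is handed in when it is done.

Besides the shell and the picture viewer there is one more tool, called after ">>>" as name(argument=value, ...) on one line, values as JSON. apply_moves: Moves the arm, as the interface text tells. Shifts and turns lie within -1 to 1; 1 stands for 12 cm of shift or 120 degrees of turn. Its arguments: {"type":"object","properties":{"dp":{"type":"array"},"twist":{"type":"array"},"jaw":{"type":"array"},"grip_force":{"type":"number"}},"required":["dp","twist","jaw"]}

```bash
mkdir -p pics; ls; python3 - <<'E'
from bench import r
import cv2,numpy as np
o=r.get_obs();print({k:np.round(v,3) for k,v in o.items()})
for n in ("scene","top"):
    f=r.grab_frame(n);cv2.imwrite(f"pics/{n}0.png",f["color"][:,:,::-1]);np.savez(f"pics/{n}0.npz",**f)
    print(n,f["intrinsics"],f["R"],f["t"])
E
```

```text
pics
{'clock': np.float64(0.0), 'joints': array([-1.265,  0.478,  0.022,  1.556, -0.011,  1.109, -0.083]), 'qvel': array([-0.001, -0.001, -0.   ,  0.001, -0.001, -0.001, -0.   ]), 'tau': array([-0.0000e+00, -5.9645e+01,  1.6080e+00, -2.8120e+01,  1.2000e-02,
        9.0000e-03,  0.0000e+00]), 'tcp_pos': array([0.271, 0.618, 0.404]), 'orientation': array([ 2.629e+00,  1.717e+00, -2.000e-03]), 'contact_force': array([ 0.406, -0.592, -0.019]), 'moment': array([0.03 , 0.014, 0.049]), 'grip_width': np.float64(0.085)}
scene [[495.78128335   0.         312.37544004]
 [  0.         495.78128335 238.12836513]
 [  0.           0.           1.        ]] [[ 0.87664024  0.48107918  0.00804409]
 [ 0.36613886 -0.65615849 -0.65984723]
 [-0.31216057  0.58139389 -0.75135672]] [-0.53114553 -0.08420366  1.58951249]
top [[504.02815628   0.         312.23777149]
 [  0.         504.02815628 243.25636285]
 [  0.           0.           1.        ]] [[-0.01578175 -0.99982869 -0.00967053]
 [-0.99010252  0.01697571 -0.13931554]
 [ 0.13945584  0.00737617 -0.99020082]] [0.15041947 0.5716221  1.24594003]
```

View pics/scene0.png

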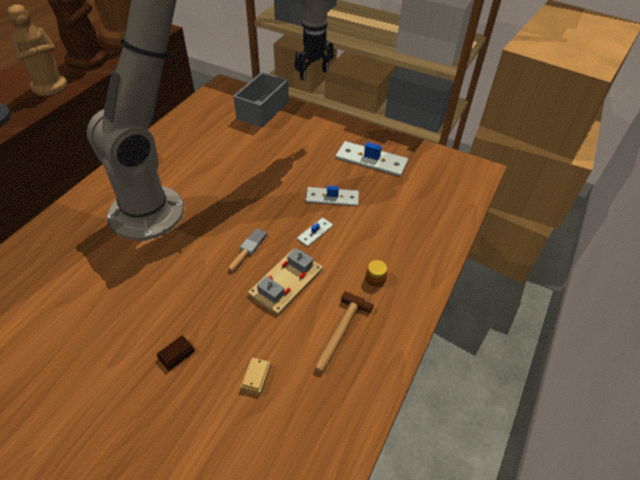

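View pics/top0.png

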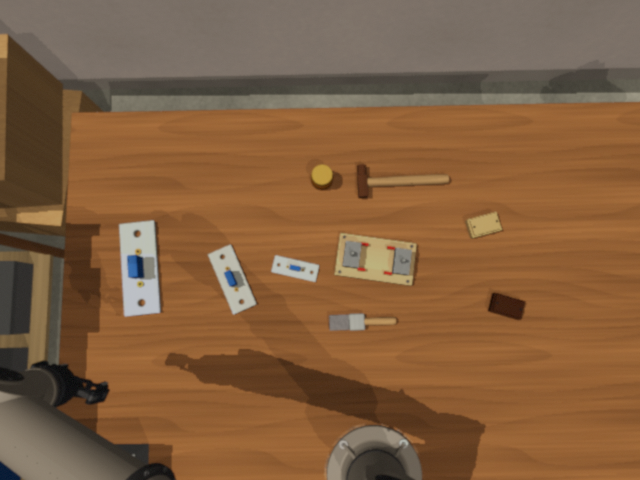

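The top view shows three plates: large at (140,268), middle at (232,279) and small at (295,268). It also shows the jig at (376,260), the dark plinth at (507,306) and the pale plinth at (484,224). I'll enlarge and measure next.

```bash
cat > h.py <<'E'
import numpy as np,cv2
def load(n):
    return dict(np.load(f"pics/{n}.npz"))
def cast(f,px,z):
    px=np.atleast_2d(np.asarray(px,float))
    K,R,t=f["intrinsics"],f["R"],f["t"]
    d=np.c_[px,np.ones(len(px))]@np.linalg.inv(K).T@R
    c=-R.T@t
    s=(z-c[2])/d[:,2]
    return c+d*s[:,None]
def proj(f,X):
    p=np.atleast_2d(X)@f["R"].T+f["t"]; p=p@f["intrinsics"].T
    return p[:,:2]/p[:,2:]
def blobs(mask,mn=30):
    n,l,s,c=cv2.connectedComponentsWithStats(mask.astype(np.uint8))
    return [(l==i,s[i],c[i]) for i in range(1,n) if s[i,4]>=mn]
def rect(f,m,z):
    cs,_=cv2.findContours(m.astype(np.uint8),cv2.RETR_EXTERNAL,cv2.CHAIN_APPROX_NONE)
    c=max(cs,key=len)[:,0,:]
    P=cast(f,c,z)[:,:2]
    (x,y),(w,h),a=cv2.minAreaRect((P*1000).astype(np.float32))
    if w>h: a+=90; w,h=h,w     # now a+90 deg is long axis
    a=(a+90)%180               # long-axis direction in world, deg
    return np.round([x,y,w,h,a],1)
E
python3 - <<'E'
from h import *
f=load("top0");im=f["color"];hsv=cv2.cvtColor(im,cv2.COLOR_RGB2HSV);H,S,V=[hsv[...,i].astype(int) for i in range(3)]
print("t cam",-f["R"].T@f["t"])
roi=np.zeros(H.shape,bool);roi[110:345,100:560]=1
def show(nm,m,z,mn=30):
    for b,s,c in blobs(m&roi,mn): print(nm,s,np.round(c),rect(f,b,z))
show("white",(S<40)&(V>120),.008,60)
show("blue",(H>100)&(H<125)&(S>150)&(V>60),.044,15)
show("dark",(V<70)&(H<20),.022,60)
show("red",((H<6)|(H>174))&(S>170)&(V>110),.030,4)
show("pale",(H>15)&(H<30)&(S<150)&(V>150),.018,100)
show("grey",(S<60)&(V<=140)&(V>60),.052,60)
for n,a in (("a",(440,190,560,340)),("b",(200,230,270,325)),("c",(325,225,425,295))):
    x0,y0,x1,y1=a;k=5
    cv2.imwrite(f"pics/crop_{n}.png",cv2.resize(im[y0:y1,x0:x1,::-1],None,fx=k,fy=k,interpolation=cv2.INTER_CUBIC)[:600])
E
```

```text
t cam [0.39458475 0.13149975 1.31482132]
white [ 119  221   41   95 2755] [140. 269.] [522.4 594.6  93.6 242.4   5.3]
white [343 242  18  25 317] [351. 254.] [549.   38.8  39.3  64.3 171.3]
white [ 209  245   47   69 1284] [232. 279.] [489.2 351.6  64.4 169.7  22.8]
white [394 248  17  26 325] [402. 261.] [528.5 -92.1  38.9  64.  171.5]
white [272 256  47  25 678] [295. 268.] [514.2 187.5  44.1 117.5  76.3]
white [330 314  35  16 483] [347. 322.] [374.8  55.5  38.   87.   89.1]
blue [128 256  15  21 240] [134. 267.] [522.6 591.8  33.2  54.1   5.6]
blue [291 266   9   4  25] [295. 268.] [512.2 185.9   6.8  20.9  75. ]
blue [226 271  10  15  84] [230. 278.] [488.3 349.2  15.4  35.8  22.1]
dark [489 293  35  26 613] [506. 306.] [ 408.3 -347.9   47.5   83.4   72.6]
red [363 243   5   3  11] [365. 244.] [571.3   5.5   5.2  10.3  89. ]
red [388 247   6   2  11] [390. 248.] [561.1 -59.6   2.6  12.8  89. ]
red [358 268   7   3  13] [361. 269.] [507.8  17.7   4.5  15.5  77.7]
red [385 272   7   2  11] [387. 273.] [496.9 -50.9   2.6  15.3  89.1]
pale [368 176  81   8 499] [409. 180.] [ 743.1 -114.3   18.   211.6   90.8]
pale [467 211  35  27 564] [484. 224.] [ 620.5 -306.8   50.4   80.   104.6]
pale [ 334  233   82   52 2069] [373. 259.] [535.4 -20.2 111.8 200.9  81.1]
pale [208 245  47  68 988] [231. 278.] [488.8 351.4  64.6 169.5  23.4]
pale [349 315  47  15 377] [367. 322.] [372.7  -7.5  35.1 116.7  89.1]
grey [154 221   7  91 110] [157. 265.] [522.7 533.5   3.  229.2   5.3]
grey [343 242  18  26 389] [352. 254.] [542.6  42.3  40.   62.5 170.8]
grey [393 248  19  27 410] [402. 261.] [522.9 -83.   41.9  62.6 170.5]
grey [136 255  19  24 241] [148. 268.] [521.1 563.5  42.3  62.    5.2]
grey [227 269  17  18 124] [237. 278.] [489.4 335.8  33.3  47.7  11. ]
grey [330 315  20  15 291] [339. 322.] [374.6  76.6  34.2  47.1  89.1]
```

```bash
python3 - <<'E'
import cv2,numpy as np
a=[cv2.imread(f"pics/crop_{n}.png") for n in "abc"]
c=np.zeros((600,800,3),np.uint8)
def put(i,x,y,w,h):
    c[y:y+h,x:x+w]=cv2.resize(i,(w,h))
put(a[0],0,0,400,int(400*a[0].shape[0]/a[0].shape[1]));h=a[1].shape[0]*400//a[1].shape[1]
put(cv2.resize(a[1],(400,h))[:590],410,0,390,min(h,590)) ; put(a[2],0,340 if a[0].shape[0]*400//a[0].shape[1]<340 else 600-260,370,259)
cv2.imwrite("pics/m1.png",c)
E
```

```text
(no output)
```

View pics/m1.png

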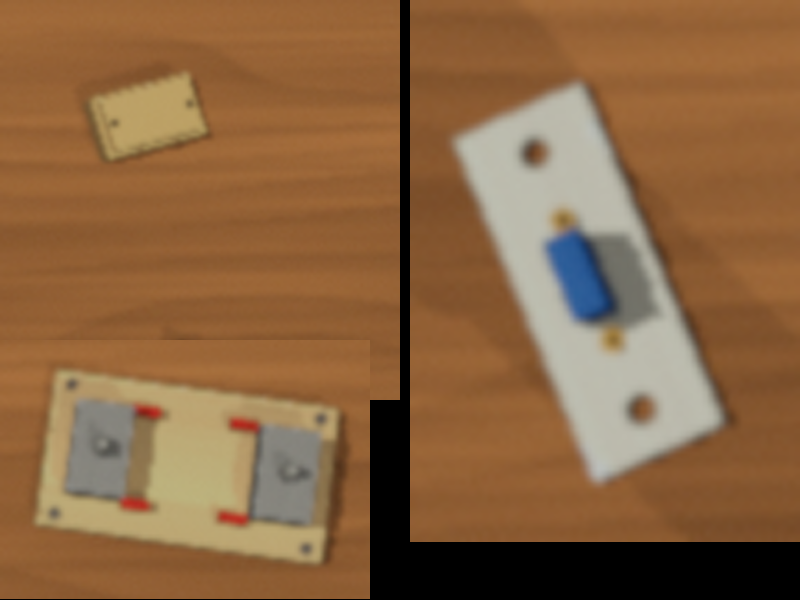

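```bash
cat > plan.py <<'E'
import numpy as np,sys
from scipy.spatial.transform import Rotation as Ro
from bench import r
def down(yaw):
    a=np.radians(yaw);c,s=np.cos(a),np.sin(a)
    return Ro.from_matrix(np.array([[c,s,0],[s,-c,0],[0,0,-1]]))
def yawof(R):
    m=R.as_matrix();return np.degrees(np.arctan2(m[1,0],m[0,0]))
def plan(wps,jaw,lin=.045,ang=8.,settle=1):
    """wps: list of (x,y,z,yaw[,lin]); prints rows"""
    o=r.get_obs();p=np.array(o["tcp_pos"]);R=Ro.from_rotvec(o["orientation"])
    print("now",np.round(p*1000,1),"yaw",round(yawof(R),2),"tilt",np.round(R.as_matrix()[:2,2],4),"t",round(float(o["clock"]),2),"F",np.round(o["contact_force"],1),"w",round(float(o["grip_width"])*1000,1))
    dp=[];tw=[]
    for w in wps:
        q=np.array(w[:3]);Q=down(w[3]);l=w[4] if len(w)>4 else lin
        v=(R.inv()*Q).as_rotvec()
        n=int(max(1,np.ceil(np.linalg.norm(q-p)/l),np.ceil(np.degrees(np.linalg.norm(v))/ang)))
        p0=p.copy()
        for i in range(n):
            tgt=p0+(q-p0)*(i+1)/n
            d=np.round(R.inv().apply(tgt-p)/.12,3)
            vv=(R.inv()*Q).as_rotvec()/(n-i)
            t=np.round(np.degrees(vv)/120,4)
            p=p+R.apply(d*.12);R=R*Ro.from_rotvec(np.radians(t*120))
            dp.append(d.tolist());tw.append(t.tolist())
    print(len(dp));print("dp",dp);print("tw",tw)
E
python3 - <<'E'
from plan import *
print(np.round(r.grab_frame("wrist")["hand_eye"],3))
plan([(.40,.44,.40,50),(.54,.15,.40,20),(.54,-.12,.4,0),(.42,-.34,.4,-17.4)],0)
E
```

```text
[[ 1.     0.001 -0.     0.   ]
 [-0.001  0.963  0.268 -0.068]
 [ 0.    -0.268  0.963  0.031]
 [ 0.     0.     0.     1.   ]]
now [271.3 617.9 403.9] yaw 66.29 tilt [-0.0005 -0.0013] t 0.15 F [ 0.7  0.1 -0.5] w 85.3
26
dp [[-0.185, 0.316, 0.007], [-0.167, 0.325, 0.007], [-0.148, 0.335, 0.006], [-0.129, 0.342, 0.007], [-0.109, 0.349, 0.007], [-0.138, 0.306, -0.0], [-0.117, 0.314, -0.0], [-0.097, 0.321, -0.0], [-0.075, 0.327, -0.0], [-0.054, 0.332, -0.0], [-0.032, 0.334, -0.0], [-0.01, 0.335, -0.0], [0.012, 0.335, -0.0], [-0.11, 0.302, -0.0], [-0.095, 0.307, -0.0], [-0.079, 0.312, -0.0], [-0.064, 0.315, -0.0], [-0.048, 0.318, -0.0], [-0.032, 0.32, -0.0], [-0.016, 0.321, -0.0], [-0.167, 0.305, 0.0], [-0.151, 0.314, 0.0], [-0.135, 0.321, 0.0], [-0.118, 0.327, 0.0], [-0.102, 0.333, 0.0], [-0.085, 0.337, 0.0]]
tw [[0.0, 0.0001, 0.0272], [0.0, 0.0001, 0.0271], [0.0001, 0.0002, 0.0272], [0.0, 0.0001, 0.0271], [0.0, 0.0002, 0.0272], [0.0, -0.0, 0.0312], [0.0, -0.0, 0.0313], [0.0, -0.0, 0.0312], [0.0, -0.0, 0.0313], [0.0, -0.0, 0.0312], [0.0, -0.0, 0.0313], [0.0, -0.0, 0.0312], [0.0, -0.0001, 0.0313], [0.0, 0.0, 0.0238], [0.0, 0.0, 0.0238], [0.0, 0.0, 0.0238], [0.0, 0.0, 0.0238], [0.0, 0.0, 0.0238], [0.0, 0.0, 0.0238], [0.0, 0.0, 0.0238], [0.0, 0.0, 0.0242], [0.0, 0.0, 0.0242], [0.0, 0.0, 0.0242], [0.0, 0.0, 0.0241], [0.0, 0.0, 0.0242], [0.0, 0.0, 0.0241]]
```

>>> apply_moves(dp=[[-0.18, 0.32, 0], [-0.17, 0.32, 0], [-0.15, 0.33, 0], [-0.13, 0.34, 0], [-0.11, 0.35, 0], [-0.14, 0.31, 0], [-0.12, 0.31, 0], [-0.1, 0.32, 0], [-0.08, 0.33, 0], [-0.05, 0.33, 0], [-0.03, 0.33, 0], [-0.01, 0.33, 0], [0.01, 0.33, 0]], twist=[[0, 0, 0.027], [0, 0, 0.027], [0, 0, 0.027], [0, 0, 0.027], [0, 0, 0.027], [0, 0, 0.031], [0, 0, 0.031], [0, 0, 0.031], [0, 0, 0.031], [0, 0, 0.031], [0, 0, 0.031], [0, 0, 0.031], [0, 0, 0.031]], jaw=[0, 0, 0, 0, 0, 0, 0, 0, 0, 0, 0, 0, 0])

```text
clock: 1.45
tcp_pos: [0.5386, 0.1373, 0.3996]
orientation: [-3.097, -0.526, 0.01]
contact_force: [1.0, 0.5, -0.4]
grip_width: 0.0853
```

```bash
python3 - <<'E'
from plan import *
print(np.round(r.get_obs()["joints"],2))
plan([(.54,-.12,.4,0),(.40,-.33,.4,-17.4)],0)
E
```

```text
[-0.66  0.3   0.37  1.87 -0.13  1.01  0.1 ]
now [538.6 137.3 399.6] yaw 19.27 tilt [-0.0062 -0.0009] t 1.45 F [ 1.   0.5 -0.4] w 85.3
12
dp [[-0.116, 0.338, -0.0], [-0.097, 0.344, -0.001], [-0.078, 0.349, 0.0], [-0.057, 0.352, -0.0], [-0.038, 0.356, -0.001], [-0.018, 0.356, -0.001], [-0.195, 0.292, 0.0], [-0.179, 0.301, 0.0], [-0.164, 0.31, 0.0], [-0.148, 0.318, 0.0], [-0.132, 0.325, 0.0], [-0.115, 0.331, 0.001]]
tw [[-0.0, 0.0005, 0.0268], [-0.0, 0.0005, 0.0268], [-0.0, 0.0005, 0.0267], [-0.0, 0.0005, 0.0268], [-0.0, 0.0005, 0.0267], [-0.0001, 0.0005, 0.0268], [0.0, 0.0, 0.0242], [0.0, 0.0, 0.0242], [0.0, 0.0, 0.0241], [0.0, 0.0, 0.0242], [0.0, 0.0, 0.0241], [0.0, 0.0, 0.0242]]
```

>>> apply_moves(dp=[[-0.12, 0.34, 0], [-0.1, 0.34, 0], [-0.08, 0.35, 0], [-0.06, 0.35, 0], [-0.04, 0.36, 0], [-0.02, 0.36, 0], [-0.2, 0.29, 0], [-0.18, 0.3, 0], [-0.16, 0.31, 0], [-0.15, 0.32, 0], [-0.13, 0.33, 0], [-0.12, 0.33, 0], [0, 0, 0]], twist=[[0, 0.0005, 0.027], [0, 0.0005, 0.027], [0, 0.0005, 0.027], [0, 0.0005, 0.027], [0, 0.0005, 0.027], [0, 0.0005, 0.027], [0, 0, 0.024], [0, 0, 0.024], [0, 0, 0.024], [0, 0, 0.024], [0, 0, 0.024], [0, 0, 0.024], [0, 0, 0]], jaw=[0, 0, 0, 0, 0, 0, 0, 0, 0, 0, 0, 0, 0])

```text
clock: 2.75
tcp_pos: [0.3819, -0.3509, 0.3995]
orientation: [3.093, -0.532, 0.005]
contact_force: [-0.1, 0.1, 0.7]
grip_width: 0.0852
```

```bash
cat >> plan.py <<'E'
def wrist(name):
    import cv2
    o=r.get_obs();f=dict(r.grab_frame("wrist"))
    T=np.eye(4);T[:3,:3]=Ro.from_rotvec(o["orientation"]).as_matrix();T[:3,3]=o["tcp_pos"]
    C=T@f["hand_eye"];f["R"]=C[:3,:3].T;f["t"]=-C[:3,:3].T@C[:3,3]
    cv2.imwrite(f"pics/{name}.png",f["color"][:,:,::-1]);np.savez(f"pics/{name}.npz",**f)
    return f
E
python3 - <<'E'
from plan import *
print(np.round(r.get_obs()["joints"],2))
f=wrist("w1")
plan([(.408,-.348,.4,-17.4)],0)
E
```

```text
[ 0.02  0.27  0.73  1.97 -0.21  0.98  0.5 ]
now [ 384.  -348.7  399.3] yaw -19.29 tilt [ 0.0029 -0.0022] t 2.8 F [0.  0.4 0.6] w 85.7
1
dp [[0.187, -0.072, -0.006]]
tw [[0.0006, -0.0016, -0.0158]]
```

View pics/w1.png

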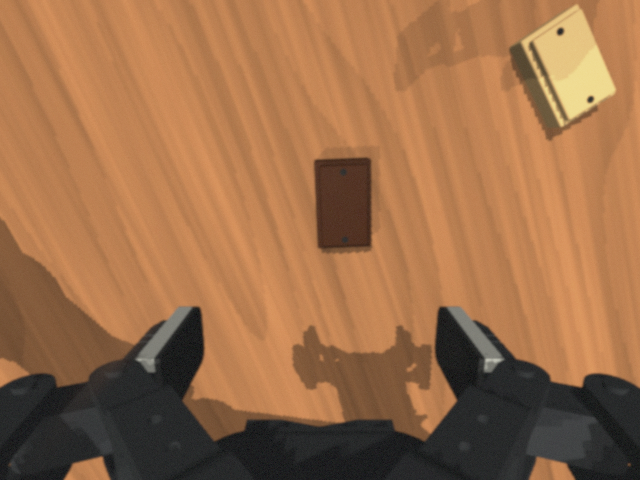

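The wrist view shows the dark plinth at (344,203), right way up with its step on top. The pale one is at (568,67). Next I'll measure the dark one.

```bash
python3 - <<'E'
from plan import *
from h import *
f=load("w1");im=f["color"];hsv=cv2.cvtColor(im,cv2.COLOR_RGB2HSV);V=hsv[...,2]
m=(V<95);m[:150]=0;m[260:]=0;m[:,:290]=0;m[:,400:]=0
for b,s,c in blobs(m,500): print(s,c,rect(f,b,.022),rect(f,b,.03))
# from depth: points on top
d=f["z_map"]; 
vs,us=np.nonzero(m&(d>0))
X=np.c_[(us-f["intrinsics"][0,2])/f["intrinsics"][0,0]*d[vs,us],(vs-f["intrinsics"][1,2])/f["intrinsics"][1,1]*d[vs,us],d[vs,us]]
W=(X-f["t"])@f["R"]
print(np.percentile(W[:,2],[2,20,50,80,98]))
hi=W[:,2]>.026
P=W[hi,:2]*1000
print(hi.sum(),cv2.minAreaRect(P.astype(np.float32)),P.mean(0))
hi=W[:,2]>.015;P=W[hi,:2]*1000
print(hi.sum(),cv2.minAreaRect(P.astype(np.float32)))
E
```

```text
[ 315  158   56   91 4707] [343.24028043 202.39048226] [ 406.7 -350.1   48.    80.4   72.6] [ 406.6 -348.7   46.9   78.5   72.6]
[0.02050438 0.02815729 0.02958436 0.03032524 0.03129827]
3827 ((406.3387145996094, -350.7492370605469), (72.19994354248047, 41.551124572753906), 72.72982788085938) [ 406.83087297 -349.42454337]
4659 ((406.5812072753906, -350.7658386230469), (79.85401153564453, 48.32874298095703), 72.8415756225586)
```

```bash
python3 - <<'E'
from plan import *
plan([(.4066,-.350,.36,-17.3),(.4066,-.350,.22,-17.3),(.4066,-.350,.175,-17.3,.02)],0)
E
```

```text
now [ 384.  -348.7  399.3] yaw -19.29 tilt [ 0.0029 -0.0022] t 2.8 F [0.  0.4 0.6] w 85.7
9
dp [[0.09, -0.026, 0.164], [0.091, -0.025, 0.164], [0.0, 0.0, 0.292], [0.0, 0.0, 0.291], [0.0, 0.0, 0.292], [0.0, 0.0, 0.291], [0.0, 0.0, 0.125], [0.0, 0.0, 0.125], [0.0, 0.0, 0.125]]
tw [[0.0003, -0.0008, -0.0083], [0.0003, -0.0008, -0.0083], [-0.0, -0.0, -0.0], [-0.0, -0.0, -0.0], [-0.0, -0.0, -0.0], [-0.0, -0.0, -0.0], [-0.0, -0.0, -0.0], [-0.0, -0.0, -0.0], [-0.0, -0.0, -0.0]]
```

>>> apply_moves(dp=[[0.09, -0.026, 0.164], [0.091, -0.025, 0.164], [0, 0, 0.29], [0, 0, 0.29], [0, 0, 0.29], [0, 0, 0]], twist=[[0, -0.0008, -0.008], [0, -0.0008, -0.008], [0, 0, 0], [0, 0, 0], [0, 0, 0], [0, 0, 0]], jaw=[0, 0, 0, 0, 0, 0])

```text
clock: 3.4
tcp_pos: [0.4145, -0.344, 0.2509]
orientation: [-3.106, 0.452, -0.008]
contact_force: [-1.0, 0.5, 0.4]
grip_width: 0.0854
```

```bash
python3 - <<'E'
from plan import *
plan([(.4066,-.350,.22,-17.3),(.4066,-.350,.175,-17.3,.02)],0)
E
```

```text
now [ 414.5 -344.   250.9] yaw -16.55 tilt [0.0053 0.0026] t 3.4 F [-1.   0.5  0.4] w 85.4
4
dp [[-0.05, 0.068, 0.257], [0.0, -0.0, 0.125], [0.0, -0.0, 0.125], [0.0, -0.0, 0.125]]
tw [[-0.0019, -0.0021, 0.0063], [-0.0, 0.0, -0.0], [-0.0, 0.0, -0.0], [-0.0, 0.0, -0.0]]
```

>>> apply_moves(dp=[[-0.05, 0.068, 0.257], [0, 0, 0], [0, 0, 0]], twist=[[-0.0019, -0.0021, 0.0063], [0, 0, 0], [0, 0, 0]], jaw=[0, 0, 0])

```text
clock: 3.7
tcp_pos: [0.41, -0.3487, 0.2222]
orientation: [-3.106, 0.465, -0.004]
contact_force: [0.7, 0.1, 0.9]
grip_width: 0.0852
```

```bash
python3 - <<'E'
from plan import *
plan([(.4066,-.350,.175,-17.3,.02)],0)
E
```

```text
now [ 410.  -348.7  222.2] yaw -17.02 tilt [0.0025 0.0006] t 3.7 F [0.7 0.1 0.9] w 85.2
3
dp [[-0.008, 0.006, 0.131], [-0.009, 0.007, 0.131], [-0.008, 0.006, 0.132]]
tw [[-0.0002, -0.0004, 0.0008], [-0.0002, -0.0003, 0.0008], [-0.0002, -0.0004, 0.0007]]
```

>>> apply_moves(dp=[[-0.014, 0.007, 0.13], [-0.014, 0.007, 0.13], [-0.008, 0.004, 0.13], [0, 0, 0], [0, 0, 0]], twist=[[0, -0.0005, 0.001], [0, -0.0005, 0.001], [0, -0.0005, 0], [0, 0, 0], [0, 0, 0]], jaw=[0, 0, 0, 0, 0])

```text
clock: 4.2
tcp_pos: [0.4084, -0.3496, 0.177]
orientation: [3.106, -0.467, 0.012]
contact_force: [0.4, -0.3, -0.3]
grip_width: 0.0856
```

```bash
python3 - <<'E'
from plan import *
wrist("w2")
plan([(.4066,-.350,.175,-17.3,.02)],0)
E
```

```text
now [ 408.3 -349.5  177. ] yaw -17.11 tilt [ 0.0076 -0.0014] t 4.25 F [-0.2 -0.1  0.4] w 85.3
1
dp [[-0.013, 0.008, 0.017]]
tw [[-0.0005, -0.0036, 0.0016]]
```

View pics/w2.png

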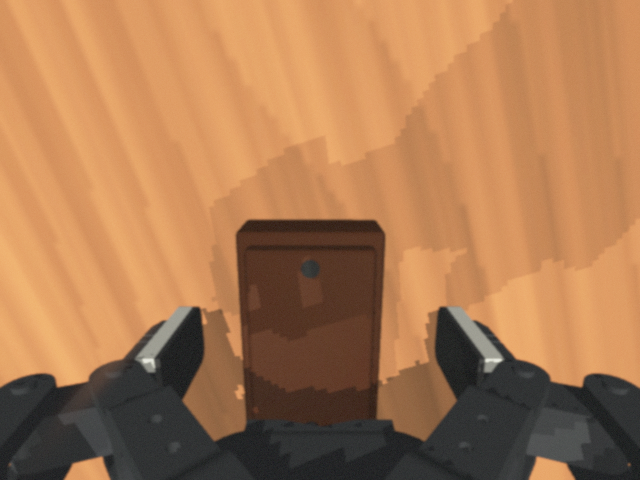

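The plinth sits between the pads, at columns 245–380 between pad faces at 203 and 437. I'll make a small centring shift and close.

>>> apply_moves(dp=[[-0.02, 0.006, 0.017], [0, 0, 0], [0, 0, 0], [0, 0, 0], [0, 0, 0], [0, 0, 0], [0, 0, 0], [0, 0, 0]], twist=[[0, -0.0036, 0.001], [0, 0, 0], [0, 0, 0], [0, 0, 0], [0, 0, 0], [0, 0, 0], [0, 0, 0], [0, 0, 0]], jaw=[0, 60, 110, 160, 160, 160, 160, 160], grip_force=30)

```text
clock: 5.05
tcp_pos: [0.4063, -0.3499, 0.1766]
orientation: [3.106, -0.471, 0.004]
contact_force: [0.3, -0.4, -0.1]
grip_width: 0.0493
```

```bash
python3 - <<'E'
from plan import *
wrist("w3")
plan([(.4066,-.350,.30,-17.3,.04),(.535,-.13,.30,-9,.04),(.534,-.020,.30,-9,.04)],0)
E
```

```text
now [ 406.2 -349.9  176.6] yaw -17.23 tilt [ 0.0023 -0.0003] t 5.1 F [ 0.7  0.5 -1.1] w 49.7
14
dp [[0.001, -0.0, -0.257], [0.002, -0.0, -0.257], [0.001, -0.0, -0.257], [0.001, -0.0, -0.258], [0.068, -0.296, 0.0], [0.074, -0.294, 0.0], [0.08, -0.292, 0.0], [0.086, -0.291, 0.0], [0.093, -0.289, 0.0], [0.098, -0.287, 0.0], [0.104, -0.284, 0.0], [-0.051, -0.301, 0.0], [-0.05, -0.302, 0.0], [-0.051, -0.301, 0.0]]
tw [[-0.0, -0.0003, 0.0001], [-0.0001, -0.0003, 0.0002], [-0.0, -0.0003, 0.0001], [-0.0001, -0.0002, 0.0002], [0.0, -0.0, -0.0099], [0.0, -0.0, -0.0099], [0.0, -0.0, -0.0099], [0.0, -0.0, -0.0099], [0.0, -0.0, -0.0099], [0.0, -0.0, -0.0098], [0.0, -0.0, -0.0099], [0.0, -0.0, 0.0], [0.0, -0.0, 0.0], [0.0, -0.0, 0.0]]
```

View pics/w3.png

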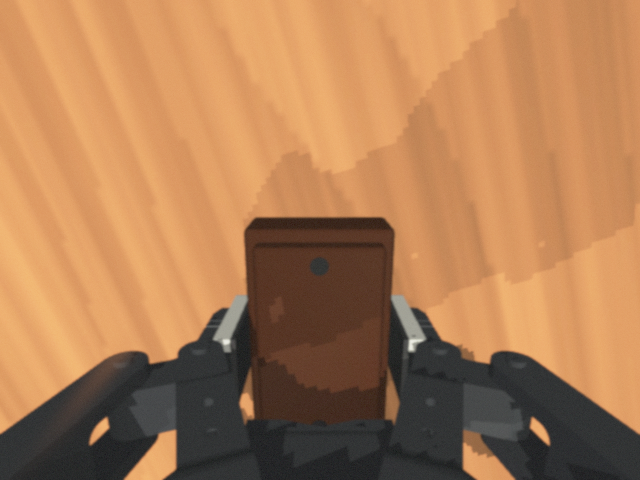

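Gripped at 49.7 mm. Now lift and carry it towards the jig.

>>> apply_moves(dp=[[0, 0, -0.26], [0, 0, -0.26], [0, 0, -0.26], [0, 0, -0.26], [0.07, -0.3, -0.2], [0.07, -0.29, -0.2], [0.08, -0.29, 0], [0.09, -0.29, 0], [0.09, -0.29, 0], [0.1, -0.29, 0], [0.1, -0.28, 0], [0, 0, 0], [0, 0, 0]], twist=[[0, 0, 0], [0, 0, 0], [0, 0, 0], [0, 0, 0], [0, 0, -0.01], [0, 0, -0.01], [0, 0, -0.01], [0, 0, -0.01], [0, 0, -0.01], [0, 0, -0.01], [0, 0, -0.01], [0, 0, 0], [0, 0, 0]], jaw=[160, 160, 160, 160, 160, 160, 160, 160, 160, 160, 160, 160, 160])

```text
clock: 6.4
tcp_pos: [0.5367, -0.1223, 0.3562]
orientation: [-3.13, 0.24, -0.003]
contact_force: [-0.0, -0.5, -1.2]
grip_width: 0.0491
```

```bash
python3 - <<'E'
from plan import *
wrist("w4")
plan([(.534,-.020,.32,-9,.04)],0)
E
```

```text
now [ 536.8 -122.   356.1] yaw -8.76 tilt [0.0025 0.0027] t 6.45 F [-0.5  0.3 -0.6] w 49.2
3
dp [[-0.051, -0.278, 0.101], [-0.052, -0.279, 0.101], [-0.051, -0.278, 0.101]]
tw [[-0.0005, -0.0003, 0.0007], [-0.0005, -0.0003, 0.0006], [-0.0005, -0.0004, 0.0007]]
```

View pics/w4.png

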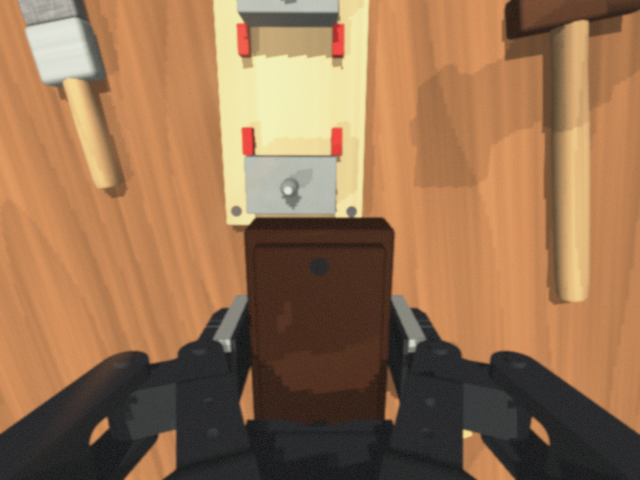

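The jig shows at the top of the wrist view. The red stops are at (243,40), (338,40), (248,141) and (336,141), and the -y block's pin is at (290,188). I'll measure the jig from these.

```bash
python3 - <<'E'
from h import *
f=load("w4");im=f["color"];hsv=cv2.cvtColor(im,cv2.COLOR_RGB2HSV);H,S,V=[hsv[...,i].astype(int) for i in range(3)]
m=((H<6)|(H>174))&(S>170)&(V>90);m[200:]=0
P=[]
for b,s,c in blobs(m,60):
    x0,y0,w,h,_=s
    q=cast(f,[c],.028)[0]*1000; P.append(q[:2]);print(s,np.round(c,1),np.round(q,1),rect(f,b,.03))
print("mean",np.mean(P,0))
g=(S<50)&(V>80);g[:145]=0;g[220:]=0;g[:,:225]=0;g[:,365:]=0
for b,s,c in blobs(g,500): print("block",s,c,rect(f,b,.052))
# board sides
w=(H>12)&(H<32)&(S<140)&(V>150);w[230:]=0
for b,s,c in blobs(w,2000): print("board",s,rect(f,b,.018))
cv2.imwrite("pics/w4c.png",cv2.resize(im[120:235,200:390,::-1],None,fx=4,fy=4,interpolation=cv2.INTER_CUBIC))
E
```

```text
[238  25  11  30 230] [243.   39.8] [505.8  17.8  28. ] [506.2  17.4   6.2  18.1  81.6]
[333  24  10  33 295] [337.7  40.4] [570.5   7.5  28. ] [570.2   7.2   6.2  19.9  81.8]
[243 128  11  27 251] [247.8 140.6] [495.5 -48.8  28. ] [495.9 -49.2   7.3  18.4  81.3]
[332 129   9  26 226] [336.1 141.7] [559.8 -59.5  28. ] [559.7 -59.3   5.9  17.8  81.8]
mean [532.90245668 -20.74601713]
block [ 244  155   93   59 5226] [290.42460773 184.29066207] [523.2 -82.9  40.3  63.2 171.1]
board [  187     0   184   230 25217] [519.9 -39.1 133.6 163.8  81.9]
board [ 559   20   40  210 6206] [742.1 -80.9  27.3 155.1  89.6]
board [  62   77   53  114 2827] [375.5 -26.3  21.1  83.9  90.2]
```

View pics/w4c.png

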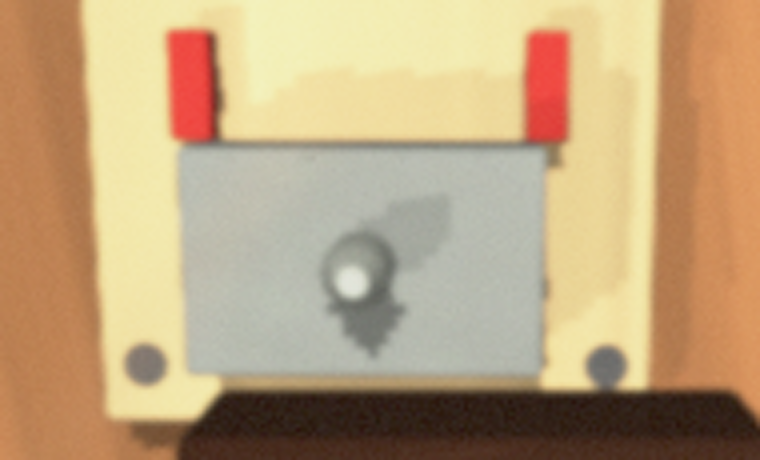

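```bash
python3 - <<'E'
from h import *
from plan import *
f=load("w3")
a=np.radians(-17.23);ty=np.array([np.sin(a),-np.cos(a)]);tx=np.array([np.cos(a),np.sin(a)])
V=cv2.cvtColor(f["color"],cv2.COLOR_RGB2HSV)[...,2].astype(int)
print(V[210:250,300])
for px,z in (((320,218),0),((320,231),.022),((246,231),.022),((393,231),.022),((320,244),.022),((320,244),.030)):
    q=cast(f,[px],z)[0]; d=q[:2]-[.4062,-.3499]; print(px,np.round(q*1000,1),"tool xy",np.round([d@tx*1000,d@ty*1000],1))
plan([(.533,-.0202,.30,-9,.045),(.533,-.0202,.24,-9,.04)],0)
E
```

```text
[206 209 206 209 206 205 185 132  82  59  57  62  59  58  60  60  58  60
  63  72  82  86  90  90  92  94  92  88  87  90  89  88  75  63  56  58
  58  68  78  83]
(320, 218) [ 418.5 -313.3    0. ] tool xy [  0.9 -38.6]
(320, 231) [ 418.5 -313.2   22. ] tool xy [  0.8 -38.7]
(246, 231) [ 395.4 -306.    22. ] tool xy [-23.3 -38.7]
(393, 231) [ 441.2 -320.2   22. ] tool xy [ 24.7 -38.7]
(320, 244) [ 417.2 -317.4   22. ] tool xy [  0.9 -34.3]
(320, 244) [ 417.8 -315.3   30. ] tool xy [  0.8 -36.5]
now [ 536.8 -122.   356.1] yaw -8.76 tilt [0.0025 0.0027] t 6.45 F [-0.5  0.3 -0.6] w 49.2
5
dp [[-0.054, -0.277, 0.157], [-0.054, -0.278, 0.156], [-0.055, -0.277, 0.156], [0.0, -0.0, 0.25], [0.0, -0.0, 0.25]]
tw [[-0.0005, -0.0003, 0.0007], [-0.0005, -0.0003, 0.0006], [-0.0005, -0.0004, 0.0007], [0.0, 0.0, -0.0], [0.0, 0.0, -0.0]]
```

>>> apply_moves(dp=[[-0.054, -0.28, 0.1], [-0.054, -0.28, 0.1], [-0.055, -0.28, 0.1], [0, 0, 0], [0, 0, 0], [0, 0, 0]], twist=[[-0.0005, 0, 0.0007], [-0.0005, 0, 0.0006], [-0.0005, 0, 0.0007], [0, 0, 0], [0, 0, 0], [0, 0, 0]], jaw=[160, 160, 160, 160, 160, 160])

```text
clock: 7.05
tcp_pos: [0.531, -0.0252, 0.3198]
orientation: [3.127, -0.271, 0.005]
contact_force: [0.1, -0.1, -1.6]
grip_width: 0.0496
```

```bash
python3 - <<'E'
from plan import *
plan([(.533,-.0192,.30,-9,.045),(.533,-.0192,.22,-9,.04)],0)
E
```

```text
now [531.  -25.2 319.8] yaw -9.9 tilt [ 0.003  -0.0034] t 7.05 F [ 0.1 -0.1 -1.6] w 49.6
3
dp [[0.007, -0.052, 0.165], [-0.0, -0.0, 0.333], [-0.0, -0.0, 0.333]]
tw [[0.0014, -0.0017, -0.0075], [-0.0, 0.0, -0.0], [-0.0, 0.0, -0.0]]
```

>>> apply_moves(dp=[[0.007, -0.052, 0.1], [0, 0, 0], [0, 0, 0], [0, 0, 0]], twist=[[0.0014, -0.0017, -0.0075], [0, 0, 0], [0, 0, 0], [0, 0, 0]], jaw=[160, 160, 160, 160])

```text
clock: 7.45
tcp_pos: [0.5331, -0.0227, 0.3074]
orientation: [3.131, -0.254, 0.001]
contact_force: [-0.4, 0.3, -1.1]
grip_width: 0.0493
```

```bash
python3 - <<'E'
from plan import *
plan([(.533,-.0192,.25,-9,.03),(.533,-.0192,.21,-9,.02)],0)
E
```

```text
now [533.1 -22.7 307.4] yaw -9.29 tilt [ 0.0009 -0.0005] t 7.45 F [-0.4  0.3 -1.1] w 49.3
5
dp [[-0.003, -0.014, 0.239], [-0.003, -0.015, 0.239], [-0.0, 0.0, 0.111], [-0.0, 0.0, 0.111], [-0.0, 0.0, 0.111]]
tw [[0.0001, -0.0002, -0.0012], [0.0001, -0.0003, -0.0012], [-0.0, 0.0, 0.0], [-0.0, 0.0, 0.0], [-0.0, 0.0, 0.0]]
```

>>> apply_moves(dp=[[0, -0.018, 0.2], [0, -0.018, 0.2], [0, -0.005, 0.12], [0, 0, 0.12], [0, 0, 0], [0, 0, 0]], twist=[[0, 0, -0.0012], [0, 0, -0.0012], [0, 0, 0], [0, 0, 0], [0, 0, 0], [0, 0, 0]], jaw=[160, 160, 160, 160, 160, 160])

```text
clock: 8.05
tcp_pos: [0.5358, -0.0193, 0.2297]
orientation: [3.132, -0.25, 0.009]
contact_force: [-0.0, 0.1, -0.6]
grip_width: 0.049
```

```bash
python3 - <<'E'
from plan import *
wrist("w5")
plan([(.533,-.0192,.194,-9,.01)],0)
E
```

```text
now [535.7 -19.3 229.7] yaw -9.11 tilt [ 0.0058 -0.0004] t 8.1 F [-0.3  0.5 -1.7] w 49.5
4
dp [[-0.006, 0.001, 0.074], [-0.006, 0.001, 0.075], [-0.006, 0.0, 0.074], [-0.005, 0.001, 0.075]]
tw [[-0.0001, -0.0007, -0.0002], [-0.0001, -0.0007, -0.0002], [-0.0, -0.0007, -0.0003], [-0.0001, -0.0007, -0.0002]]
```

View pics/w5.png

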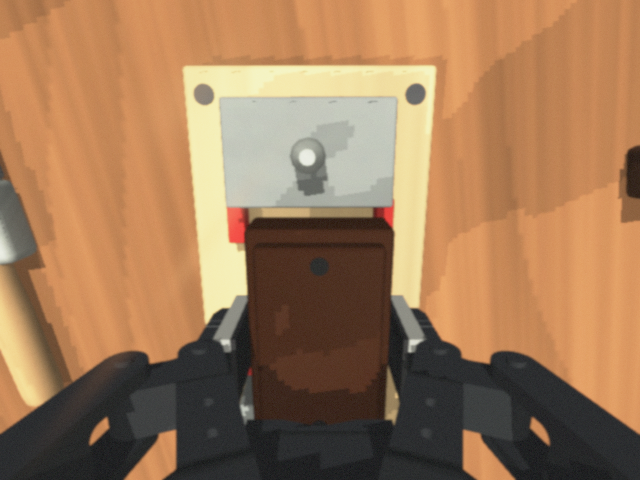

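The plinth hangs above the nest, about 3 mm to the right (+x). I'll correct that while descending.

>>> apply_moves(dp=[[-0.02, 0, 0.08], [-0.01, 0, 0.08], [-0.004, 0, 0.06], [0, 0, 0], [0, 0, 0]], twist=[[0, -0.0015, 0], [0, -0.001, 0], [0, 0, 0], [0, 0, 0], [0, 0, 0]], jaw=[160, 160, 160, 160, 160])

```text
clock: 8.6
tcp_pos: [0.5321, -0.0186, 0.2026]
orientation: [-3.13, 0.249, -0.005]
contact_force: [-0.6, 0.8, -0.3]
grip_width: 0.0491
```

```bash
python3 - <<'E'
from plan import *
wrist("w6")
plan([(.533,-.0192,.194,-9,.01)],0)
E
```

```text
now [532.  -18.5 202.6] yaw -9.11 tilt [0.003  0.0011] t 8.65 F [-0.1  0.2 -0.6] w 49.5
1
dp [[0.009, 0.004, 0.072]]
tw [[-0.0007, -0.0013, -0.0009]]
```

View pics/w6.png

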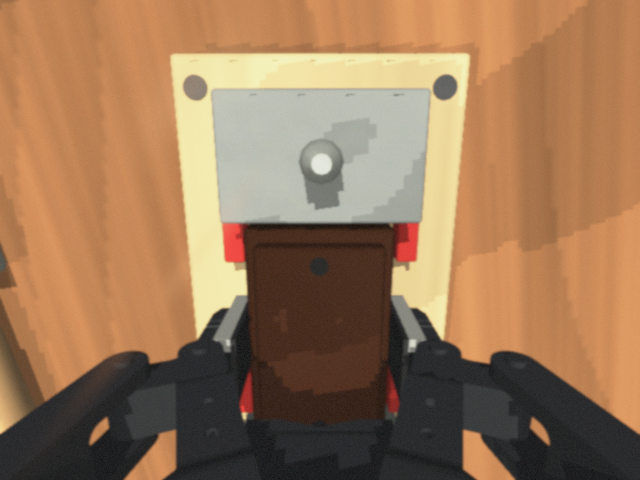

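The plinth is centred between the red stops. Lower the last few mm.

>>> apply_moves(dp=[[0.004, 0.008, 0.04], [0.002, 0, 0.032], [0, 0, 0.012], [0, 0, 0], [0, 0, 0]], twist=[[-0.0007, -0.0013, 0], [0, 0, 0], [0, 0, 0], [0, 0, 0], [0, 0, 0]], jaw=[160, 160, 160, 160, 160])

```text
clock: 9.15
tcp_pos: [0.5336, -0.0202, 0.1948]
orientation: [-3.129, 0.25, -0.003]
contact_force: [0.9, 0.3, -0.6]
grip_width: 0.0492
```

>>> apply_moves(dp=[[0, 0, 0.012], [0, 0, 0.01], [0, 0, 0]], twist=[[0, 0, 0], [0, 0, 0], [0, 0, 0]], jaw=[160, 160, 160])

```text
clock: 9.45
tcp_pos: [0.5338, -0.0206, 0.1946]
orientation: [-3.127, 0.25, -0.002]
contact_force: [0.9, 0.0, -0.9]
grip_width: 0.0495
```

>>> apply_moves(dp=[[0, 0, 0.02], [0, 0, 0.02]], twist=[[0, 0, 0], [0, 0, 0]], jaw=[160, 160])

```text
clock: 9.65
tcp_pos: [0.5342, -0.0213, 0.1941]
orientation: [-3.123, 0.252, 0.0]
contact_force: [-14.3, 1.1, 44.7]
grip_width: 0.0495
```

Contact, and firmer than I wanted. I'll back off slightly and open.

>>> apply_moves(dp=[[0, 0, -0.01], [0, 0, 0], [0, 0, 0], [0, 0, 0], [0, 0, 0], [0, 0, 0]], twist=[[0, 0, 0], [0, 0, 0], [0, 0, 0], [0, 0, 0], [0, 0, 0], [0, 0, 0]], jaw=[160, 140, 100, 70, 70, 70])

```text
clock: 10.25
tcp_pos: [0.5344, -0.0213, 0.1947]
orientation: [-3.123, 0.251, -0.001]
contact_force: [-0.2, 0.3, 0.5]
grip_width: 0.0622
```

```bash
python3 - <<'E'
from plan import *
wrist("w7")
plan([(.533,-.0195,.30,-9,.03)],0)
E
```

```text
now [534.4 -21.2 194.7] yaw -9.2 tilt [0.001  0.0086] t 10.3 F [-0.7 -0.1  0.1] w 62.4
4
dp [[-0.003, -0.005, -0.219], [-0.004, -0.005, -0.22], [-0.003, -0.004, -0.219], [-0.004, -0.003, -0.22]]
tw [[-0.001, 0.0, -0.0004], [-0.001, 0.0001, -0.0004], [-0.0011, 0.0, -0.0004], [-0.001, 0.0001, -0.0004]]
```

View pics/w7.png

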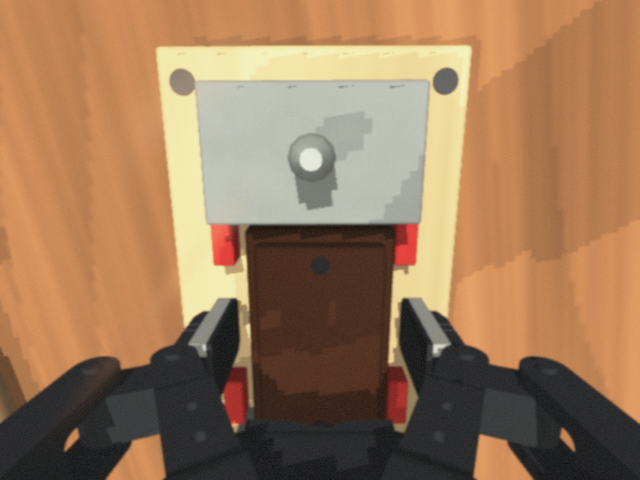

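>>> apply_moves(dp=[[0, 0, -0.15], [0, 0, -0.22], [0, 0, -0.3], [0, 0, -0.35], [0, 0, -0.35], [0, 0, -0.3], [0, 0, 0], [0, 0, 0]], twist=[[-0.002, 0, 0], [-0.002, 0, 0], [0, 0, 0], [0, 0, 0], [0, 0, 0], [0, 0, 0], [0, 0, 0], [0, 0, 0]], jaw=[70, 70, 70, 70, 70, 70, 70, 70])

```text
clock: 11.1
tcp_pos: [0.5341, -0.0214, 0.4008]
orientation: [3.13, -0.252, -0.008]
contact_force: [0.4, 0.3, -0.3]
grip_width: 0.0619
```

```bash
python3 - <<'E'
from plan import *
wrist("w8")
plan([(.489,.3515,.38,-67,.045)],0)
E
```

```text
now [534.3 -21.6 400.7] yaw -9.24 tilt [-0.0048 -0.0009] t 11.15 F [ 1.1 -0.3 -0.3] w 62.2
9
dp [[-0.097, -0.334, 0.019], [-0.133, -0.322, 0.019], [-0.169, -0.304, 0.02], [-0.202, -0.284, 0.019], [-0.232, -0.259, 0.019], [-0.26, -0.232, 0.019], [-0.284, -0.201, 0.02], [-0.304, -0.168, 0.019], [-0.322, -0.133, 0.019]]
tw [[0.0002, 0.0002, 0.0535], [0.0002, 0.0002, 0.0535], [0.0002, 0.0002, 0.0535], [0.0002, 0.0002, 0.0535], [0.0002, 0.0002, 0.0535], [0.0002, 0.0002, 0.0535], [0.0002, 0.0001, 0.0534], [0.0002, 0.0002, 0.0535], [0.0002, 0.0001, 0.0534]]
```

View pics/w8.png

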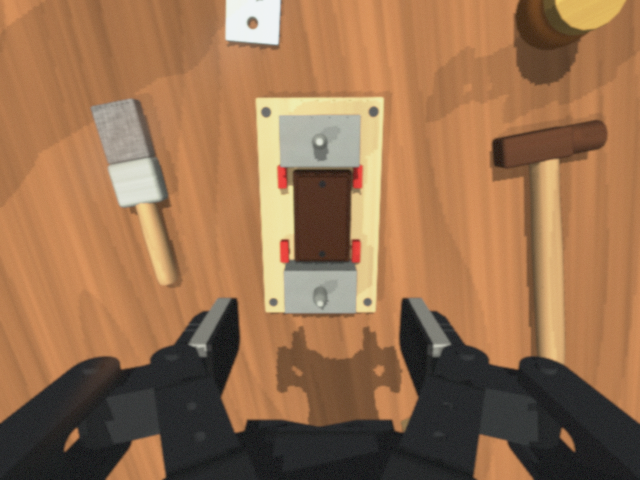

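The plinth sits flat in the nest between all four stops. Now I'll measure the jig accurately from this view.

```bash
python3 - <<'E'
from h import *
f=load("w8");im=f["color"];hsv=cv2.cvtColor(im,cv2.COLOR_RGB2HSV);H,S,V=[hsv[...,i].astype(int) for i in range(3)]
roi=np.zeros(H.shape,bool);roi[90:320,245:395]=1
m=((H<6)|(H>174))&(S>170)&(V>90)&roi
P=[]
for b,s,c in blobs(m,60):
    q=cast(f,[c],.028)[0]*1000; P.append(q[:2]);print("red",np.round(c,1),np.round(q,1))
P=np.array(P);print("mean",P.mean(0),"axis",[np.degrees(np.arctan2(*(P[i]-P[j])[::-1])) for i,j in ((0,2),(1,3),(1,0),(3,2))])
g=(S<60)&(V>70)&roi
B=[]
for b,s,c in blobs(g,500): q=rect(f,b,.052);B.append(q[:2]);print("block",s,np.round(c,1),q)
B=np.array(B);d=B[0]-B[1];print("mid",B.mean(0),"ax",np.degrees(np.arctan2(d[1],d[0])),np.linalg.norm(d))
w=(((H>12)&(H<32)&(S<150)&(V>150))|g|m|(V<80))&roi
for b,s,c in blobs(w,5000): print("board",s,rect(f,b,.018))
d=f["z_map"];k=(V<85)&roi;vs,us=np.nonzero(k&(d>0))
K=f["intrinsics"];X=np.c_[(us-K[0,2])/K[0,0]*d[vs,us],(vs-K[1,2])/K[1,1]*d[vs,us],d[vs,us]];W=(X-f["t"])@f["R"]
W=W[(W[:,2]>.044)&(W[:,2]<.055)];A=np.c_[W[:,:2]-W[:,:2].mean(0),np.ones(len(W))];print("plinth top n",len(W),np.linalg.lstsq(A,W[:,2],rcond=None)[0],W.mean(0))
c=cv2.resize(im[95:320,245:395,::-1],None,fx=2.6,fy=2.6,interpolation=cv2.INTER_CUBIC);c2=np.hstack([cv2.resize(im[105:175,270:370,::-1],(400,280)),]);cv2.imwrite("pics/w8c.png",np.vstack([cv2.resize(im[y:y+50,285:355,::-1],None,fx=8,fy=6,interpolation=cv2.INTER_CUBIC) for y in (120,270)]))
E
```

```text
red [282.1 177.5] [506.   17.2  28. ]
red [357.1 177.6] [570.3   6.8  28. ]
red [284.1 250.9] [495.5 -48.5  28. ]
red [355.5 250.7] [560.1 -58.6  28. ]
mean [532.96346339 -20.75580497] axis [np.float64(80.95811611863155), np.float64(81.08503895197556), np.float64(-9.183093165081907), np.float64(-8.913940988135135)]
block [ 279  115   82   53 4222] [319.3 140.6] [542.9  42.3  39.6  63.4 170.8]
block [ 284  260   73   54 3640] [319.8 287.4] [523.9 -79.5  49.3  63.2 169.9]
mid [533.4 -18.6] ax 81.13369134247053 123.27303030265784
board [  245    90   150   230 29500] [532.3 -21.2 147.7 212.1  81. ]
plinth top n 3914 [-0.00163674 -0.00142127  0.04779981] [ 0.53547901 -0.02010105  0.04779981]
```

View pics/w8c.png

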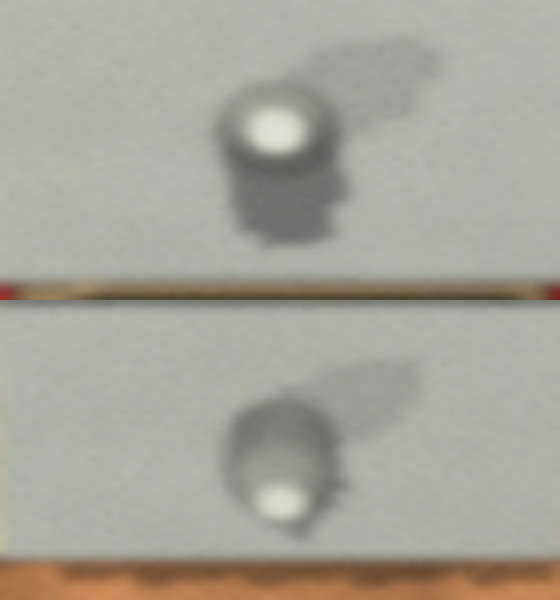

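>>> apply_moves(dp=[[-0.1, -0.33, 0.02], [-0.13, -0.32, 0.02], [-0.17, -0.3, 0.02], [-0.2, -0.28, 0.02], [-0.23, -0.26, 0.02], [-0.26, -0.23, 0.02], [-0.28, -0.2, 0.02], [-0.3, -0.17, 0.02], [-0.32, -0.13, 0.02], [0, 0, 0], [0, 0, 0]], twist=[[0, 0, 0.0535], [0, 0, 0.0535], [0, 0, 0.0535], [0, 0, 0.0535], [0, 0, 0.0535], [0, 0, 0.0535], [0, 0, 0.0535], [0, 0, 0.0535], [0, 0, 0.0535], [0, 0, 0], [0, 0, 0]], jaw=[70, 70, 70, 70, 70, 70, 70, 70, 70, 70, 70])

```text
clock: 12.25
tcp_pos: [0.4903, 0.3606, 0.3584]
orientation: [2.552, -1.78, -0.013]
contact_force: [0.9, -0.9, -0.4]
grip_width: 0.0621
```

```bash
python3 - <<'E'
from plan import *
from h import *
f=load("w8")
print(cast(f,[(320,141.7),(320.1,303.5)],.076)*1000)
print(np.round(r.get_obs()["joints"],2))
wrist("w9")
plan([(.489,.3515,.33,-67,.045)],0)
E
```

```text
[[543.54965019  42.25288133  76.        ]
 [523.31865979 -84.00900427  76.        ]]
[-1.25  0.5   0.7   1.79 -0.37  1.02 -1.62]
now [489.9 361.2 358.2] yaw -69.74 tilt [-0.0246 -0.019 ] t 12.3 F [-0.3  1.4  0.1] w 62.2
1
dp [[0.071, 0.028, 0.237]]
tw [[0.0143, -0.0041, -0.0229]]
```

View pics/w9.png

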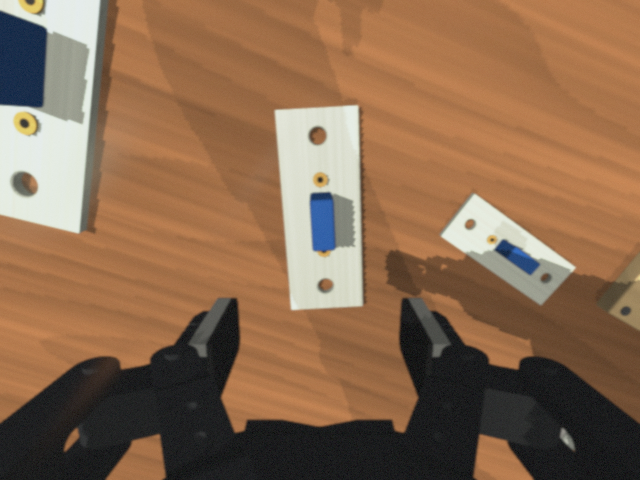

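The wrist view shows three candidates: the large plate at the left edge (45,120), the middle one at (320,208) and the small one at (508,248). The middle plate is the one the job needs. I'll check its size and enlarge it.

```bash
python3 - <<'E'
from h import *
f=load("w9");im=f["color"];hsv=cv2.cvtColor(im,cv2.COLOR_RGB2HSV);H,S,V=[hsv[...,i].astype(int) for i in range(3)]
roi=np.zeros(H.shape,bool);roi[90:320,260:375]=1
blue=(H>100)&(H<128)&(S>120)&(V>30)&roi
wh=(S<60)&(V>150)&roi
for b,s,c in blobs(wh|blue,3000): print("plate",s,rect(f,b,.008),rect(f,b,.004))
for b,s,c in blobs(blue,300): print("grip",s,rect(f,b,.044),rect(f,b,.03))
# holes: dark/orange blobs inside plate
ho=(~wh)&roi
for b,s,c in blobs(ho,60):
    if s[4]<600: print("hole?",s,np.round(c,1),np.round(cast(f,[c],.008)[0]*1000,1))
cv2.imwrite("pics/w9c.png",cv2.resize(im[95:320,255:385,::-1],None,fx=2.6,fy=2.6,interpolation=cv2.INTER_CUBIC))
d=f["z_map"];K=f["intrinsics"]
vs,us=np.nonzero(blue&(d>0));X=np.c_[(us-K[0,2])/K[0,0]*d[vs,us],(vs-K[1,2])/K[1,1]*d[vs,us],d[vs,us]];W=(X-f["t"])@f["R"]
t=W[W[:,2]>.038];print(len(t),t.mean(0),cv2.minAreaRect((t[:,:2]*1000).astype(np.float32)))
E
```

```text
plate [  275   105    88   205 13950] [488.  353.6  65.  170.4  23.3] [487.1 353.2  65.8 172.6  23.3]
grip [ 311  193   24   58 1196] [490.3 354.5  16.2  43.3  23.3] [487.2 353.1  17.   45.5  23.3]
hole? [309 127  17  18 247] [317.  135.2] [546.7 379.4   8. ]
hole? [313 172  15  15 186] [319.9 179.1] [515.3 365.3   8. ]
hole? [318 279  15  14 166] [324.9 285.2] [429.5 328.9   8. ]
1112 [0.4893047  0.35412726 0.04374951] ((488.3547668457031, 353.6889953613281), (39.541534423828125, 16.2037296295166), 23.333740234375)
```

View pics/w9c.png

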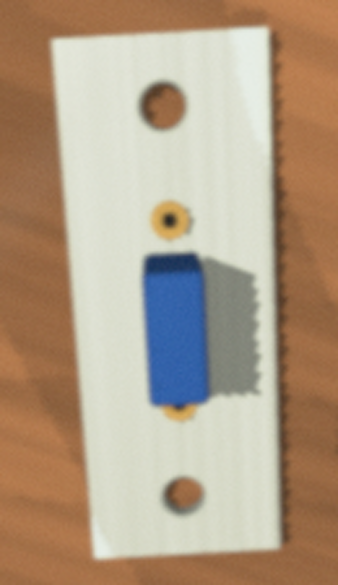

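Confirmed: 65 × 170 mm, holes 128 mm apart, grip bar up, centre (488.1, 353.9), long axis 23.3°. Next I'll level the tool and approach.

```bash
python3 - <<'E'
from plan import *
plan([(.488,.354,.30,-66.7,.03),(.488,.354,.26,-66.7,.03)],0)
E
```

```text
now [489.9 361.2 358.2] yaw -69.74 tilt [-0.0246 -0.019 ] t 12.3 F [-0.3  1.4  0.1] w 62.2
4
dp [[0.023, 0.01, 0.243], [0.024, 0.015, 0.243], [-0.0, 0.0, 0.167], [-0.0, 0.0, 0.166]]
tw [[0.0071, -0.002, -0.0127], [0.0072, -0.002, -0.0127], [-0.0, -0.0, -0.0], [-0.0, -0.0, -0.0]]
```

>>> apply_moves(dp=[[0.023, 0.01, 0.24], [0.024, 0.015, 0.24], [0, 0, 0.16], [0, 0, 0.16], [0, 0, 0], [0, 0, 0]], twist=[[0.0071, -0.002, -0.0127], [0.0072, -0.002, -0.0127], [0, 0, 0], [0, 0, 0], [0, 0, 0], [0, 0, 0]], jaw=[70, 70, 70, 70, 70, 70])

```text
clock: 12.9
tcp_pos: [0.4901, 0.3449, 0.2581]
orientation: [2.617, -1.733, 0.002]
contact_force: [0.7, 0.9, 0.7]
grip_width: 0.0623
```

```bash
python3 - <<'E'
from plan import *
plan([(.488,.354,.22,-66.7,.03),(.488,.354,.186,-66.7,.02)],0)
E
```

```text
now [490.1 344.9 258.1] yaw -67.01 tilt [-0.0005 -0.0028] t 12.9 F [0.7 0.9 0.7] w 62.3
4
dp [[-0.039, -0.007, 0.159], [-0.038, -0.007, 0.158], [-0.0, -0.0, 0.142], [-0.0, -0.0, 0.141]]
tw [[0.0004, -0.0006, -0.0013], [0.0003, -0.0005, -0.0013], [0.0, -0.0, 0.0], [0.0, -0.0, 0.0]]
```

>>> apply_moves(dp=[[-0.039, -0.007, 0.16], [-0.038, -0.007, 0.16], [0, 0, 0], [0, 0, 0]], twist=[[0.0004, -0.0006, -0.0013], [0.0003, -0.0005, -0.0013], [0, 0, 0], [0, 0, 0]], jaw=[70, 70, 70, 70])

```text
clock: 13.3
tcp_pos: [0.4909, 0.3523, 0.2238]
orientation: [-2.616, 1.728, -0.003]
contact_force: [0.3, 0.3, 0.1]
grip_width: 0.0621
```

```bash
python3 - <<'E'
from plan import *
wrist("w10")
plan([(.488,.354,.186,-66.7,.02)],0)
E
```

```text
now [490.8 352.4 223.9] yaw -66.88 tilt [0.0052 0.004 ] t 13.35 F [-0.9 -0.2  0.7] w 62.0
2
dp [[-0.011, 0.009, 0.158], [-0.01, 0.009, 0.158]]
tw [[-0.0015, 0.0004, -0.0007], [-0.0015, 0.0004, -0.0008]]
```

View pics/w10.png

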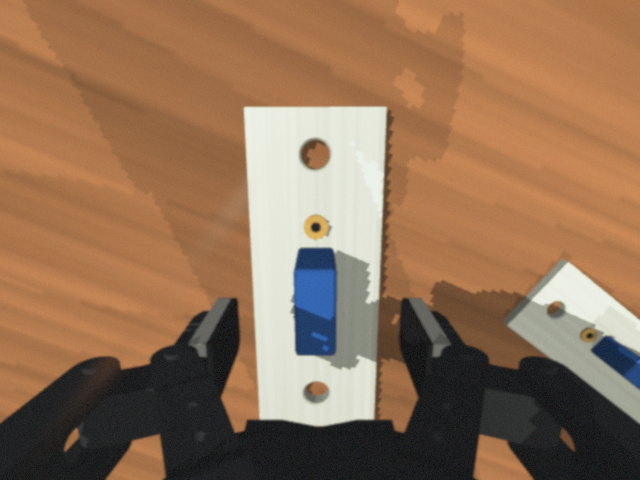

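The plate's grip bar is at (315,300), nearly centred between the pads. Descend and grip.

>>> apply_moves(dp=[[-0.012, 0.009, 0.15], [-0.011, 0.009, 0.12], [0, 0, 0.04], [0, 0, 0], [0, 0, 0]], twist=[[-0.0015, 0.0004, -0.0007], [-0.0015, 0.0004, -0.0008], [0, 0, 0], [0, 0, 0], [0, 0, 0]], jaw=[70, 70, 70, 70, 70])

```text
clock: 13.85
tcp_pos: [0.4884, 0.3542, 0.1859]
orientation: [-2.622, 1.726, -0.001]
contact_force: [-0.0, 0.1, -0.0]
grip_width: 0.0621
```

```bash
python3 - <<'E'
from plan import *
plan([(.488,.354,.186,-66.7,.02)],0)
E
```

```text
now [488.4 354.2 185.9] yaw -66.71 tilt [0.0016 0.0015] t 13.85 F [-0.   0.1 -0. ] w 62.1
1
dp [[0.0, 0.004, -0.001]]
tw [[-0.001, 0.0004, -0.0001]]
```

>>> apply_moves(dp=[[0, 0, 0], [0, 0, 0], [0, 0, 0], [0, 0, 0], [0, 0, 0], [0, 0, 0], [0, 0, 0], [0, 0, 0]], twist=[[0, 0, 0], [0, 0, 0], [0, 0, 0], [0, 0, 0], [0, 0, 0], [0, 0, 0], [0, 0, 0], [0, 0, 0]], jaw=[120, 160, 190, 220, 235, 235, 235, 235], grip_force=50)

```text
clock: 14.65
tcp_pos: [0.4889, 0.3542, 0.1868]
orientation: [-2.621, 1.726, -0.002]
contact_force: [0.0, -0.0, -0.7]
grip_width: 0.017
```

```bash
python3 - <<'E'
from plan import *
wrist("w11")
plan([(.488,.354,.25,-66.7,.03),(.488,.354,.30,-66.7,.04),(.51,.17,.32,-38,.04),(.5322,-.0208,.32,-9.05,.04)],0)
E
```

```text
now [488.9 354.2 186.8] yaw -66.72 tilt [0.003  0.0023] t 14.7 F [ 1.3  0.1 -0.9] w 17.4
15
dp [[-0.0, 0.002, -0.176], [-0.001, 0.002, -0.175], [-0.0, 0.002, -0.176], [-0.0, 0.0, -0.208], [-0.0, 0.0, -0.208], [0.296, 0.088, -0.033], [0.286, 0.117, -0.034], [0.273, 0.144, -0.033], [0.257, 0.172, -0.034], [0.238, 0.196, -0.033], [0.225, 0.228, -0.0], [0.201, 0.249, -0.0], [0.174, 0.268, -0.0], [0.147, 0.285, -0.0], [0.117, 0.298, -0.0]]
tw [[-0.0006, 0.0001, -0.0001], [-0.0006, 0.0002, -0.0], [-0.0006, 0.0001, -0.0001], [0.0, 0.0, 0.0], [0.0, 0.0, 0.0], [0.0, 0.0, -0.0478], [0.0, 0.0, -0.0478], [0.0, 0.0, -0.0478], [0.0, 0.0, -0.0479], [0.0, 0.0, -0.0478], [-0.0, 0.0, -0.0483], [-0.0, 0.0, -0.0482], [-0.0, 0.0, -0.0483], [-0.0, 0.0, -0.0482], [-0.0, 0.0, -0.0483]]
```

View pics/w11.png

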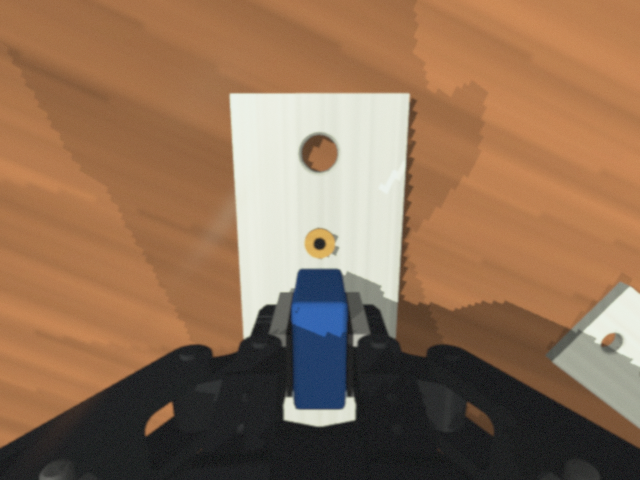

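```bash
python3 - <<'E'
from h import *
from plan import *
f=load("w11");im=f["color"]
hsv=cv2.cvtColor(im,cv2.COLOR_RGB2HSV);H,S,V=[hsv[...,i].astype(int) for i in range(3)]
m=(S>70)|(V<100);m[:115]=0;m[190:]=0;m[:,:270]=0;m[:,370:]=0
o=r.get_obs();R=Ro.from_rotvec(o["orientation"]);p=o["tcp_pos"]
for b,s,c in blobs(m,200):
    e=[ (s[0]+(s[2]-1)/2, s[1]+(s[3]-1)/2)]
    for q in (c,e[0]): print(s,np.round(q,1),np.round(R.inv().apply(cast(f,[q],.008)[0]-p)*1000,1))
for px in ((231,94),(410,94)): print(np.round(R.inv().apply(cast(f,[px],.008)[0]-p)*1000,1))
E
```

```text
[302 135  35  37 983] [319.3 153. ] [ -0.  -62.5 179. ]
[302 135  35  37 983] [319. 153.] [-1.00e-01 -6.25e+01  1.79e+02]
[-31.5 -82.9 179.1]
[ 32.3 -83.  179.1]
```

>>> apply_moves(dp=[[0, 0, -0.1], [0, 0, -0.17], [0, 0, -0.2], [0, 0, -0.2], [0, 0, -0.2], [0, 0, -0.2], [0, 0, 0], [0, 0, 0]], twist=[[0, 0, 0], [-0.0006, 0, 0], [-0.0006, 0, 0], [0, 0, 0], [0, 0, 0], [0, 0, 0], [0, 0, 0], [0, 0, 0]], jaw=[235, 235, 235, 235, 235, 235, 235, 235], grip_force=60)

```text
clock: 15.5
tcp_pos: [0.4862, 0.3525, 0.3203]
orientation: [2.618, -1.725, -0.006]
contact_force: [-0.1, -0.1, -4.0]
grip_width: 0.017
```

```bash
python3 - <<'E'
from plan import *
print(np.round(r.get_obs()["joints"],2))
plan([(.51,.17,.33,-38,.04),(.5333,-.0191,.33,-9.0,.04)],0)
E
```

```text
[-1.22  0.53  0.66  1.85 -0.4   0.91 -1.53]
now [486.2 352.5 320.3] yaw -66.77 tilt [-0.0066 -0.0032] t 15.5 F [-0.1 -0.1 -4. ] w 17.0
10
dp [[0.295, 0.084, -0.015], [0.285, 0.112, -0.016], [0.273, 0.141, -0.016], [0.257, 0.168, -0.015], [0.239, 0.192, -0.016], [0.225, 0.224, -0.0], [0.2, 0.246, -0.0], [0.175, 0.265, -0.0], [0.147, 0.282, -0.0], [0.118, 0.295, -0.001]]
tw [[0.0007, 0.0001, -0.0479], [0.0007, 0.0002, -0.048], [0.0007, 0.0001, -0.0479], [0.0007, 0.0002, -0.048], [0.0007, 0.0001, -0.0479], [-0.0, 0.0, -0.0483], [-0.0, 0.0, -0.0484], [-0.0, 0.0, -0.0483], [-0.0, 0.0, -0.0484], [-0.0, 0.0, -0.0483]]
```

>>> apply_moves(dp=[[0.2, 0.05, -0.02], [0.24, 0.08, -0.02], [0.25, 0.11, -0.02], [0.25, 0.14, -0.02], [0.24, 0.17, 0], [0.23, 0.19, 0], [0.22, 0.22, 0], [0.2, 0.24, 0], [0.17, 0.25, 0], [0.14, 0.26, 0], [0.1, 0.26, 0], [0, 0, 0], [0, 0, 0], [0, 0, 0]], twist=[[0.0005, 0, -0.03], [0.0005, 0, -0.04], [0.0005, 0, -0.045], [0.0005, 0, -0.048], [0.0005, 0, -0.048], [0.0005, 0, -0.048], [0, 0, -0.048], [0, 0, -0.048], [0, 0, -0.048], [0, 0, -0.043], [0, 0, -0.035], [0, 0, 0], [0, 0, 0], [0, 0, 0]], jaw=[235, 235, 235, 235, 235, 235, 235, 235, 235, 235, 235, 235, 235, 235])

```text
clock: 16.9
tcp_pos: [0.5439, -0.0284, 0.3118]
orientation: [3.124, -0.176, -0.047]
contact_force: [0.1, 0.4, -3.5]
grip_width: 0.0169
```

```bash
python3 - <<'E'
from plan import *
print(np.round(r.get_obs()["joints"],2))
plan([(.5333,-.0191,.30,-9.0,.02)],0)
E
```

```text
[-0.44  0.41  0.48  1.97 -0.23  0.84  0.05]
now [543.9 -28.4 311.8] yaw -6.45 tilt [-0.0304 -0.0106] t 16.9 F [ 0.1  0.4 -3.5] w 16.9
1
dp [[-0.093, -0.069, 0.1]]
tw [[0.007, 0.0137, 0.0214]]
```

>>> apply_moves(dp=[[-0.045, -0.035, 0], [-0.045, -0.035, 0], [0, 0, 0], [0, 0, 0], [0, 0, 0]], twist=[[0.0035, 0.007, 0.011], [0.0035, 0.007, 0.011], [0, 0, 0], [0, 0, 0], [0, 0, 0]], jaw=[235, 235, 235, 235, 235])

```text
clock: 17.4
tcp_pos: [0.5323, -0.0131, 0.3107]
orientation: [-3.13, 0.245, -0.001]
contact_force: [0.8, -0.4, -4.3]
grip_width: 0.0171
```

```bash
python3 - <<'E'
from plan import *
wrist("w12")
plan([(.5333,-.0191,.29,-9.0,.02)],0)
E
```

```text
now [532.4 -13.2 310.8] yaw -8.95 tilt [0.0008 0.0025] t 17.45 F [-0.3 -0.6 -4.6] w 17.5
2
dp [[0.008, 0.024, 0.087], [0.007, 0.024, 0.086]]
tw [[-0.0006, -0.0001, 0.0002], [-0.0006, -0.0001, 0.0002]]
```

View pics/w12.png

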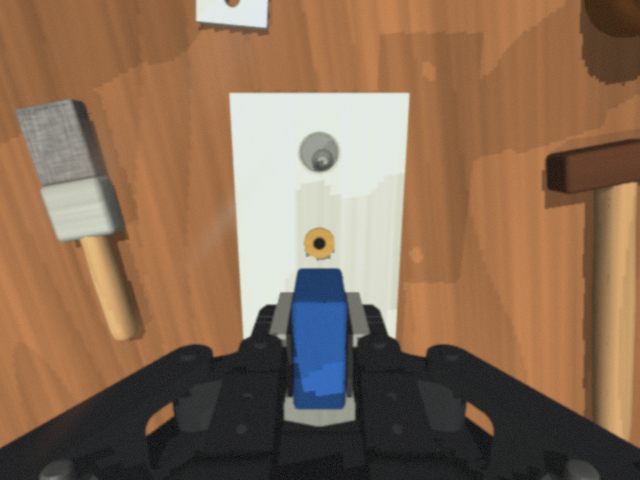

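The plate is held level and the pin shows through the far hole at (321,158). I'll correct and go a little lower.

>>> apply_moves(dp=[[0.008, 0.024, 0.08], [0.007, 0.024, 0.08], [0, 0, 0], [0, 0, 0], [0, 0, 0]], twist=[[-0.0008, 0, 0], [-0.0008, 0, 0], [0, 0, 0], [0, 0, 0], [0, 0, 0]], jaw=[235, 235, 235, 235, 235])

```text
clock: 17.95
tcp_pos: [0.5336, -0.0203, 0.2893]
orientation: [3.13, -0.246, -0.0]
contact_force: [-0.6, -0.1, -4.3]
grip_width: 0.0171
```

```bash
python3 - <<'E'
from plan import *
import cv2
f=wrist("w13")
plan([(.5333,-.0191,.27,-9.0,.02)],0)
cv2.imwrite("pics/w13c.png",cv2.resize(f["color"][120:190,270:370,::-1],None,fx=7,fy=7,interpolation=cv2.INTER_CUBIC))
E
```

```text
now [533.6 -20.3 289.4] yaw -9.0 tilt [-0.0001 -0.0019] t 18.0 F [-0.1  0.3 -3.1] w 17.0
1
dp [[-0.004, -0.01, 0.162]]
tw [[0.0009, -0.0001, -0.0]]
```

View pics/w13c.png

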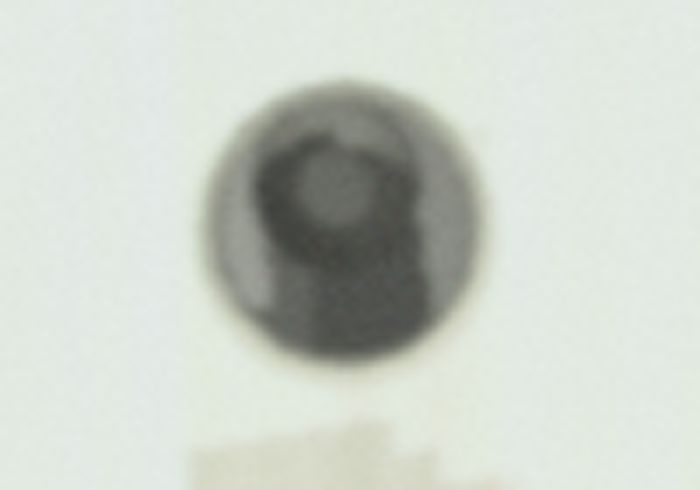

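The pin's tip shows inside the hole, at pixel (318.1,147.6). I'll work out the offset.

```bash
cat > off.py <<'E'
from h import *
from plan import *
def off(name,px,zt=.076):
    f=load(name);o=r.get_obs();R=Ro.from_rotvec(o["orientation"]);p=o["tcp_pos"]
    t=cast(f,[px],zt)[0];tt=R.inv().apply(t-p)*1000
    print("tip world",np.round(t*1000,1),"tool",np.round(tt,1),"minus hole(0,-62.3):",np.round(tt[:2]-[0,-62.3],1))
E
python3 - <<'E'
from off import *
off("w13",(318.1,147.6))
f=load("w13");hsv=cv2.cvtColor(f["color"],cv2.COLOR_RGB2HSV);V=hsv[...,2].astype(int)
m=V<175;m[:115]=0;m[178:]=0;m[:,:285]=0;m[:,355:]=0
o=r.get_obs();R=Ro.from_rotvec(o["orientation"]);p=o["tcp_pos"]
for b,s,c in blobs(m,200):
    (cx,cy),rad=cv2.minEnclosingCircle(np.argwhere(b)[:,::-1].astype(np.float32))
    print(s,c,cx,cy,rad,np.round(R.inv().apply(cast(f,[(cx,cy)],p[2]-.179)[0]-p)*1000,1))
E
```

```text
tip world [543.1  42.   76. ] tool [ -0.4 -63.5 213.3] minus hole(0,-62.3): [-0.4 -1.2]
[ 300  132   39   40 1207] [318.70588235 151.89146645] 318.6706848144531 151.88961791992188 19.93407440185547 [-1.000e-01 -6.280e+01  1.789e+02]
```

The view and the plan agree: shift about (-0.4, -1.1) mm in the tool frame.

>>> apply_moves(dp=[[-0.003, -0.01, 0.05], [0, 0, 0.06], [0, 0, 0.04], [0, 0, 0], [0, 0, 0]], twist=[[0.0009, 0, 0], [0, 0, 0], [0, 0, 0], [0, 0, 0], [0, 0, 0]], jaw=[235, 235, 235, 235, 235])

```text
clock: 18.5
tcp_pos: [0.5336, -0.0187, 0.2699]
orientation: [-3.132, 0.246, -0.001]
contact_force: [-0.1, -1.9, -3.6]
grip_width: 0.0175
```

```bash
python3 - <<'E'
from plan import *
import cv2
f=wrist("w14")
plan([(.5333,-.0191,.255,-9.0,.01)],0)
cv2.imwrite("pics/w14c.png",cv2.resize(f["color"][120:190,270:370,::-1],None,fx=7,fy=7,interpolation=cv2.INTER_CUBIC))
E
```

```text
now [533.6 -18.6 270. ] yaw -8.97 tilt [0.0006 0.0004] t 18.55 F [-0.6 -0.2 -3.3] w 17.0
2
dp [[-0.001, 0.002, 0.062], [-0.001, 0.002, 0.063]]
tw [[-0.0001, -0.0001, 0.0001], [-0.0001, -0.0002, 0.0001]]
```

View pics/w14c.png

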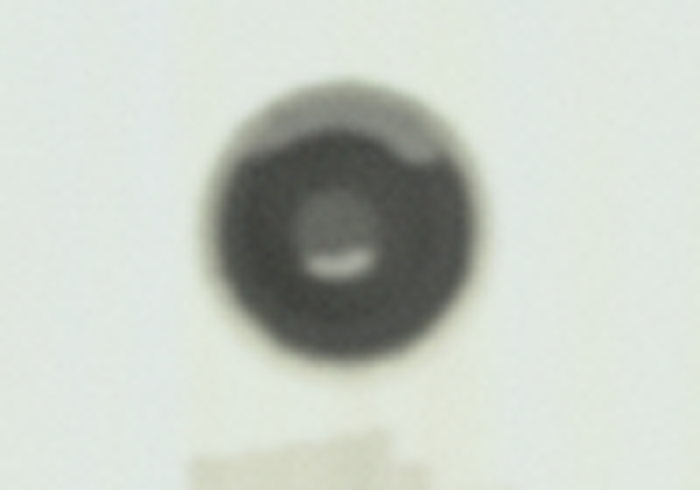

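```bash
python3 - <<'E'
from off import *
off("w14",(318.3,152.8))
E
```

```text
tip world [543.2  42.6  76. ] tool [ -0.2 -61.9 194. ] minus hole(0,-62.3): [-0.2  0.4]
```

>>> apply_moves(dp=[[-0.002, 0.002, 0.05], [0, 0, 0.03], [0, 0, 0], [0, 0, 0]], twist=[[0, 0, 0], [0, 0, 0], [0, 0, 0], [0, 0, 0]], jaw=[235, 235, 235, 235])

```text
clock: 18.95
tcp_pos: [0.5334, -0.0189, 0.2598]
orientation: [-3.131, 0.246, -0.002]
contact_force: [-0.3, 0.7, -3.8]
grip_width: 0.0169
```

```bash
python3 - <<'E'
from plan import *
import cv2
f=wrist("w15");s=r.grab_frame("scene")["color"]
plan([(.5333,-.0191,.255,-9.0,.01)],0)
a=cv2.resize(f["color"][120:190,270:370,::-1],(400,280),interpolation=cv2.INTER_CUBIC)
b=cv2.resize(s[220:320,230:340,::-1],(440,400),interpolation=cv2.INTER_CUBIC)
c=np.zeros((400,840,3),np.uint8);c[:280,:400]=a;c[:,400:]=b;cv2.imwrite("pics/w15c.png",c[:,:800])
E
```

```text
now [533.5 -18.9 259.9] yaw -8.97 tilt [0.0014 0.0005] t 19.05 F [-0.1 -0.2 -4.2] w 16.8
1
dp [[-0.001, 0.002, 0.041]]
tw [[-0.0003, -0.0006, 0.0002]]
```

View pics/w15c.png

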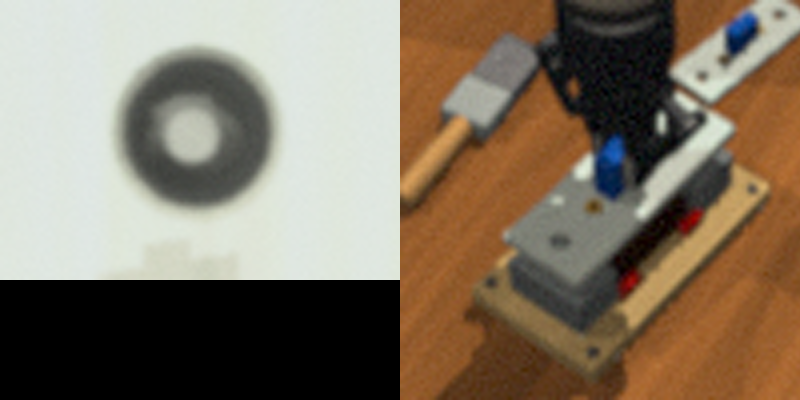

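The pin tip is centred in the far hole and has entered it. I'll lower in small steps and watch the force.

>>> apply_moves(dp=[[-0.001, 0.002, 0.025], [0, 0, 0.025], [0, 0, 0.01]], twist=[[-0.0003, -0.0006, 0], [0, 0, 0], [0, 0, 0]], jaw=[235, 235, 235])

```text
clock: 19.35
tcp_pos: [0.5335, -0.019, 0.2526]
orientation: [-3.132, 0.245, -0.002]
contact_force: [-0.2, -0.5, -3.1]
grip_width: 0.0173
```

```bash
python3 - <<'E'
from plan import *
plan([(.5333,-.0191,.245,-9.0,.01)],0)
E
```

```text
now [533.5 -19.  252.6] yaw -8.96 tilt [0.001  0.0002] t 19.35 F [-0.2 -0.5 -3.1] w 17.3
1
dp [[-0.002, 0.001, 0.063]]
tw [[-0.0002, -0.0005, 0.0003]]
```

>>> apply_moves(dp=[[-0.001, 0.001, 0.025], [0, 0, 0.02], [0, 0, 0.01]], twist=[[0, -0.0004, 0], [0, 0, 0], [0, 0, 0]], jaw=[235, 235, 235])

```text
clock: 19.65
tcp_pos: [0.5333, -0.0191, 0.2453]
orientation: [-3.132, 0.245, 0.0]
contact_force: [-0.9, -0.3, -3.3]
grip_width: 0.017
```

```bash
python3 - <<'E'
from plan import *
plan([(.5333,-.0191,.239,-9.0,.01)],0)
E
```

```text
now [533.3 -19.1 245.3] yaw -8.96 tilt [-0.0001  0.0003] t 19.65 F [-0.9 -0.3 -3.3] w 17.0
1
dp [[-0.0, -0.0, 0.052]]
tw [[-0.0001, 0.0001, 0.0003]]
```

It's free on both pins so far, with 6.5 mm left.

>>> apply_moves(dp=[[0, 0, 0.02], [0, 0, 0.015], [0, 0, 0.008]], twist=[[0, 0, 0], [0, 0, 0], [0, 0, 0]], jaw=[235, 235, 235])

```text
clock: 19.95
tcp_pos: [0.5334, -0.0192, 0.2396]
orientation: [-3.132, 0.246, 0.0]
contact_force: [0.6, -0.1, -4.0]
grip_width: 0.0173
```

>>> apply_moves(dp=[[0, 0, 0.008]], twist=[[0, 0, 0]], jaw=[235])

```text
clock: 20.05
tcp_pos: [0.5334, -0.0192, 0.2387]
orientation: [-3.132, 0.246, 0.001]
contact_force: [-5.8, 0.7, 14.1]
grip_width: 0.0176
```

Contact at TCP z 0.2387, as predicted for fully home (0.2388). Hold to relax, then open gently.

>>> apply_moves(dp=[[0, 0, 0], [0, 0, 0], [0, 0, 0], [0, 0, 0], [0, 0, 0], [0, 0, 0], [0, 0, 0]], twist=[[0, 0, 0], [0, 0, 0], [0, 0, 0], [0, 0, 0], [0, 0, 0], [0, 0, 0], [0, 0, 0]], jaw=[235, 235, 210, 190, 170, 150, 150])

```text
clock: 20.75
tcp_pos: [0.5346, -0.0193, 0.2401]
orientation: [-3.131, 0.246, -0.006]
contact_force: [0.6, 0.3, 0.1]
grip_width: 0.0354
```

```bash
python3 - <<'E'
from plan import *
wrist("w16");plan([(.5333,-.0191,.3,-9.0,.03)],0)
E
```

```text
now [534.6 -19.3 240.1] yaw -8.97 tilt [0.0036 0.0007] t 20.8 F [-1.  -0.1 -0.3] w 35.3
2
dp [[-0.005, -0.0, -0.25], [-0.005, -0.001, -0.25]]
tw [[-0.0003, -0.0008, 0.0001], [-0.0003, -0.0008, 0.0001]]
```

View pics/w16.png

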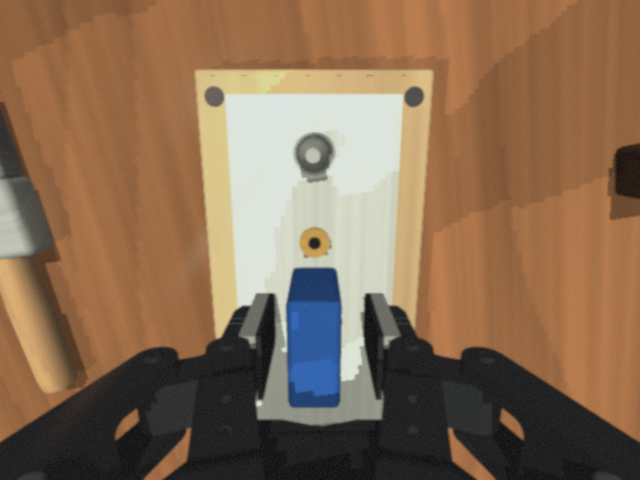

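Released: the pads are clear of the bar on both sides, and the pin stands up through the hole at (314,153). Retreat straight up.

>>> apply_moves(dp=[[-0.004, 0, -0.1], [0, 0, -0.2], [0, 0, -0.3], [0, 0, -0.35], [0, 0, -0.35], [0, 0, -0.2], [0, 0, 0], [0, 0, 0], [0, 0, 0]], twist=[[0, -0.001, 0], [0, 0, 0], [0, 0, 0], [0, 0, 0], [0, 0, 0], [0, 0, 0], [0, 0, 0], [0, 0, 0], [0, 0, 0]], jaw=[150, 150, 150, 150, 150, 150, 150, 150, 150])

```text
clock: 21.7
tcp_pos: [0.5326, -0.0209, 0.4318]
orientation: [-3.13, 0.25, -0.003]
contact_force: [-1.0, 0.4, 0.3]
grip_width: 0.0351
```

```bash
python3 - <<'E'
from plan import *
from h import *
f=wrist("w17");s=r.grab_frame("scene")["color"]
plan([],0)
d=f["z_map"];K=f["intrinsics"];hsv=cv2.cvtColor(f["color"],cv2.COLOR_RGB2HSV);S,V=hsv[...,1].astype(int),hsv[...,2].astype(int)
roi=np.zeros(d.shape,bool);roi[80:330,230:410]=1
vs,us=np.nonzero((d>0)&roi);X=np.c_[(us-K[0,2])/K[0,0]*d[vs,us],(vs-K[1,2])/K[1,1]*d[vs,us],d[vs,us]];W=(X-f["t"])@f["R"]
W=W[(W[:,2]>.055)&(W[:,2]<.066)]
A=np.c_[W[:,:2]-W[:,:2].mean(0),np.ones(len(W))];print("plate top",len(W),np.round(np.linalg.lstsq(A,W[:,2],rcond=None)[0],4),cv2.minAreaRect((W[:,:2]*1000).astype(np.float32)))
c=np.zeros((480,800,3),np.uint8);c[:300,:400]=cv2.resize(f["color"][...,::-1],(400,300));c[:400,400:]=cv2.resize(s[220:320,235:335,::-1],(400,400),interpolation=cv2.INTER_CUBIC)
cv2.imwrite("pics/w17c.png",c)
E
```

```text
now [532.5 -20.9 431.1] yaw -9.13 tilt [0.0002 0.0011] t 21.8 F [-0.9 -0.2 -0.2] w 34.8
0
dp []
tw []
plate top 12033 [-0.0007 -0.0003  0.0599] ((533.4981079101562, -21.252830505371094), (170.49224853515625, 64.17798614501953), 81.09666442871094)
```

View pics/w17c.png

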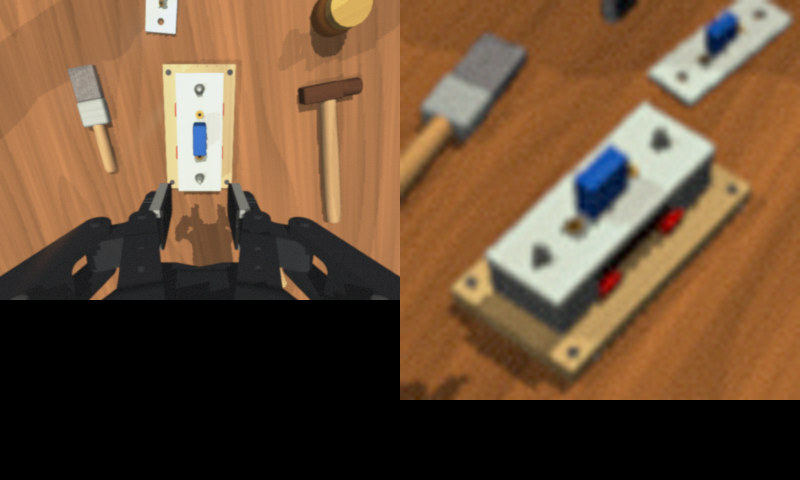

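The plate top is at 59.9 mm (expected 60), level, with both pins standing through their holes. The gripper is clear, so I'll hand in.

```bash
python3 -c "
from bench import r
print(r.hand_in())"
```

```text
the job is handed in; nothing more can be done
None
```

I put the dark plinth in the jig's nest, lowered the middle-sized drill plate over both pins until it was home on the blocks, let go, and handed in at about 22 s.

**Plinth:** before the plate went on, its top measured 47.8 mm (48 expected). It was flat to about 0.1° and inside all four red stops.

**Plate:** its top measured 59.9 mm (60 expected) and level. Both pins stand through their holes. It seated with about 14 N measured at the wrist, and the gripper is clear of everything.

**One flaw:** while seating the plinth, I pressed down too far and the wrist force briefly reached about 45 N. The wrist limit is 120 N, and the load went through the gripped plinth rather than the gripper's body. I backed off before opening. The plinth still measured flat and in place afterwards.

I never moved the pale plinth or anything else on the bench.

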